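Scrape the chips off a coring drill's work plate

ROBOT

A 6-joint arm with a two-finger parallel gripper is mounted at the origin on a cart in front of the work surface, level with it; the furniture and walls round the work are solid. World frame = base frame: x ahead of the robot, y to its left, z up, the work surface at z = 0. Lengths are in mm, angles in rad, forces in N, time in s.
With the tool pointing down it reaches from about 375 to 900 mm from the base axis. Payload 3.1 kg.
Tool frame: the origin (TCP) lies at the very end of the fingers, on their centre line; the grasp point (between the pads) lies 19 mm behind it (grasp_offset is the distance from the TCP to the grasp point, in mm); z points along the fingers, y is the direction in which the jaws open and shut (so a half turn about z gives the same grasp; the last joint's range is limited). The gripper opens to 85 mm and grips with 20 to 120 N. Pads are 22 mm wide; open, the fingers measure 114 mm over their backs; the gripper's body (76 mm by 85 mm) begins 54 mm behind the grasp point. The pads swing forward as they close: fully open they stand 13 mm farther back than shut.
Start: joints at [1.081, 0.527, 1.433, -0, 1.181, -0.178], TCP at [191.097, 595.045, 231.31] pointing down, gripper open.
Joint ranges: [-3.08, 3.08], [-0.75, 2.2], [0.22, 2.44], [-1.43, 4.57], [0, 2.65], [-2.85, 2.85]. Speed limits (rad/s): [2.79, 2.79, 3.14, 3.14, 3.14, 3.14].

INTERFACE

Orientations are given as a rotation vector (axis times angle).
In Python, from station import sense, read_camera, camera_info, hand_in, grasp_offset gives the robot as it stands.
- The arm moves only by the tool move_arm, never from a script. Its argument "plan" is a list of rows, each an object with "offset": the shift along the world's x, y, z in cm, a list of three; "turn": the turn, a rotation vector about the world's x, y, z in rad, a list of three; "grip": the opening, from 0 (shut) to 1 (fully open). In form: [{"offset": [x, y, z], "turn": [ax, ay, az], "grip": grip}, ...]. A call has 1 to 20 rows; each row is the pose to reach, as a shift and turn from the pose commanded when the call began; what a row does not reach only later rows make up. A row lasts 1/8 s, in which the tool goes at most 62.5 mm and 10.7 degrees, less where a joint would pass 70% of its speed; a pose out of reach is approached as far as the arm can. A call with a gripper value outside its range is refused whole. The fingers move at their own pace and stop on an object; "squeeze" is the grip in N (left out, the last holds). Time passes only in rows, so rows that repeat a pose let the fingers close. It gives the time, the measured TCP pose, the force and the opening at its end, in the units of the state.
- sense(): the state, without advancing time (a new reading comes with each control period).
- read_camera(name): name is "side" or "top" or "wrist"; returns the picture (384x512x3 uint8, red, green, blue); there is no depth.
- camera_info(name): a dict with "vfov" (degrees; the focal length in pixels is half the picture's height over the tangent of half this angle, whatever the lens; pixels are square), "cx", "cy" (the principal point, pixels), "pose" (4x4, takes a point from camera to world coordinates); the wrist camera has in their place "tool_from_camera" (4x4, takes a point from camera to tool coordinates, whose origin is the TCP and whose axes are the flange's). Camera axes: x right, y up, looking along -z (the intrinsics and any distortion apply to the point x, -y, -z); pixel columns grow to the right and rows downward; lengths in mm; the calibration is good to about 2 mm. A picture is of the moment at which its call begins: read the wrist's pose just before it. camera_info takes no time and is no camera call.
- hand_in(): hands the job in, once; it reports no verdict.
The state is a dict: "time_s": time; "q": joint angles; "qd": joint speeds; "joint_efforts": joint torques, N m; "eef_pos": TCP position; "ee_rot": TCP orientation; "force": force on the tool from outside, world axes, zero at the start; "torque": the same for the moment, N m; "grip_width": finger opening in mm.
Only numpy, scipy, OpenCV 4.12 (cv2) and the standard library are available. Lean on these libraries where they do the work, as an engineer would, in place of code of your own. Each camera call takes 0.05 s, during which the arm holds its last target.

TASK

Take the scraper block from its pad and use it, not your fingers, to scrape every ceramic chip off the drill's work plate, over the open front edge and into the catch tray; some chips lie under the drill head, so lean the scraper towards the front to reach behind them without bumping the machine with the arm or gripper. Then stand the scraper upright in the middle of its pad again and let go, leaving the two bottles and the flask beside it where they stand.

Things in the scene. Friction and masses are not known exactly. Their poses are not given: they have to be found in the camera images.
- drill: small white bench coring drill, fixed. Origin on the counter below the middle of the work plate's open front edge; x runs back across the plate, y to the left along that edge, z up. Flat dark steel work plate: top at z = 50 mm, x 0 to 150 mm, y -100 to +100 mm; beyond its sides 6 mm lips rise 10 mm above it. White column at x = 150 to 175 mm
- head_edge (a point): middle of the lower front edge of the drill's white head, which overhangs the plate: 85 mm behind the front edge, 125 mm above the plate. The head is 212 mm wide and 120 mm tall and runs back to the column; below it, 53 mm behind this point, hangs a drill chuck of 24 mm diameter down to 72 mm above the plate. Axes as the drill's
- tray (a point): centre of the catch tray's floor, 6 mm above the counter, in front of the plate. Inside the tray is 77 mm (x) by 200 mm (y) and reaches to the plate's front edge; front wall top 34 mm, side walls 40 mm above the counter. Axes as the drill's
- clamp: steel clamp stud with knurled nut, bolted to the work plate, 24 mm diameter, 28 mm high; origin at the centre of its foot, on the plate
- chip_1: loose white ceramic chip, about 15 x 13 x 7 mm (no corner more than 10 mm from its axis), 12 g, lying on the work plate to the left or right of the clamp, up to x = 94 mm in the drill's frame; origin at the centre of its underside
- chip_2: loose white ceramic chip, about 14 x 13 x 8 mm (no corner more than 10 mm from its axis), 12 g, lying on the work plate to the left or right of the clamp, up to x = 94 mm in the drill's frame; origin at the centre of its underside
- chip_3: loose white ceramic chip, about 16 x 12 x 6 mm (no corner more than 10 mm from its axis), 12 g, lying on the work plate to the left or right of the clamp, up to x = 94 mm in the drill's frame; origin at the centre of its underside
- chip_4: loose white ceramic chip, about 14 x 14 x 7 mm (no corner more than 10 mm from its axis), 12 g, lying on the work plate to the left or right of the clamp, up to x = 94 mm in the drill's frame; origin at the centre of its underside
- chip_5: loose white ceramic chip, about 13 x 13 x 6 mm (no corner more than 10 mm from its axis), 12 g, lying on the work plate to the left or right of the clamp, up to x = 94 mm in the drill's frame; origin at the centre of its underside
- scraper_mid (a point): centre (half-way up) of the loose scraper block, 105 mm high, 0.11 to 0.22 kg; z up when it stands, x across its thickness. Foot 20 (x) by 50 (y) by 20 mm high, grey, a scraping edge along each long side, underside 52.5 mm below this point. Above it a black flat-sided handle, 18 (x) by 36 mm (y), to 52.5 mm above this point. Alike front and back
- pad: fixed black rubber parking pad, 90 x 90 mm, 4 mm thick, on which the scraper stands; origin on the counter under its centre
- bottle_a: brown reagent bottle with black cap, 50 mm diameter, 92 mm high, standing loose near the pad; origin at the centre of its underside
- bottle_b: a second such bottle, 50 mm diameter, 92 mm high; origin at the centre of its underside
- flask: conical glass flask, 62 mm diameter at the foot, 103 mm high, loose; origin at the centre of its underside
- scraper: the same scraper block; origin at the centre of its underside, axes as above

How it is judged (in metres and radians):
On the way, in this order (a step that is already met when the one before it is completed fails the run):
1. the scraper is lifted off its pad (height (world z) of scraper_mid above 0.085 m), for 0.2 s.
2. all five chips lie in the catch tray (x of chip_1 in the frame of drill between -0.08 and 0.002 m and y of chip_1 in the frame of drill between -0.102 and 0.102 m and z of chip_1 in the frame of drill between 0 and 0.035 m and x of chip_2 in the frame of drill between -0.08 and 0.002 m and y of chip_2 in the frame of drill between -0.102 and 0.102 m and z of chip_2 in the frame of drill between 0 and 0.035 m and x of chip_3 in the frame of drill between -0.08 and 0.002 m and y of chip_3 in the frame of drill between -0.102 and 0.102 m and z of chip_3 in the frame of drill between 0 and 0.035 m and x of chip_4 in the frame of drill between -0.08 and 0.002 m and y of chip_4 in the frame of drill between -0.102 and 0.102 m and z of chip_4 in the frame of drill between 0 and 0.035 m and x of chip_5 in the frame of drill between -0.08 and 0.002 m and y of chip_5 in the frame of drill between -0.102 and 0.102 m and z of chip_5 in the frame of drill between 0 and 0.035 m), for 0.2 s.
3. the scraper stands on its pad again (horizontal distance between scraper_mid and pad below 0.025 m and angle between scraper_mid's own z axis and vertical below 0.1 rad and height (world z) of scraper_mid below 0.06 m), for 0.2 s.
At the end, for the whole second after the job is handed in: All five chips rest in the catch tray (inside its walls, below the level of the work plate); the scraper stands upright (within 0.1 rad) and still on its pad, its centre within 25 mm of the pad's centre, released (all of step 2 and all of step 3 and linear speed of each of chip_1, chip_2, chip_3, chip_4, chip_5, scraper below 0.02 m/s); the robot touches nothing.
It fails at once if a chip is touched by the fingers or arm (contact force between any of the fingers, the arm and chip_1 above 0.5 N or contact force between any of the fingers, the arm and chip_2 above 0.5 N or contact force between any of the fingers, the arm and chip_3 above 0.5 N or contact force between any of the fingers, the arm and chip_4 above 0.5 N or contact force between any of the fingers, the arm and chip_5 above 0.5 N).
It fails at once if the arm or gripper bumps the drill (over 5 N) (contact force between any of the fingers, the arm and drill above 5 N).
It fails at once if a bottle or the flask is moved more than 20 mm or knocked over (distance of any of bottle_a, bottle_b, flask from where it was at the start of the episode above 0.02 m or angle between any of bottle_a, bottle_b, flask's own z axis and vertical above 0.4 rad).
It also fails if it takes over 64 s, if anything falls off the work surface, if the arm or the gripper's body presses on something with over 40 N, if the wrist force passes 120 N, or if a joint passes its speed limit or range.

## Working session

There is one attempt and no reset: what is moved stays moved. The work goes in short steps, Python scripts to look and compute and a tool call to move; the robot and the scene stay as the last step left them, time stands still between calls to the robot, and variables do not carry over. Pictures are saved under pics/ and viewed, and the job is handed in when it is done.

Besides the shell and the picture viewer there is one more tool, called after ">>>" as name(argument=value, ...), one argument or row to a line, values as JSON. move_arm: Moves the arm, as the interface text tells. Its arguments: {"type":"object","properties":{"plan":{"type":"array","items":{"type":"object","properties":{"offset":{"type":"array","items":{"type":"number"}},"turn":{"type":"array","items":{"type":"number"}},"grip":{"type":"number"}}}},"squeeze":{"type":"number"}},"required":["plan"]}

```bash
ls; mkdir -p pics; python3 - <<'E'
from station import *
import cv2,numpy as np
np.set_printoptions(precision=4,suppress=True)
print(sense()); print(grasp_offset)
for n in ("side","top","wrist"):
    print(n,camera_info(n))
    cv2.imwrite(f"pics/{n}0.png",cv2.cvtColor(read_camera(n),cv2.COLOR_RGB2BGR))
E
```

```text
pics
{'time_s': 0.0, 'q': array([ 1.0815,  0.5285,  1.4339, -0.    ,  1.1814, -0.1785]), 'qd': array([ 0.0013, -0.0007,  0.0011,  0.    , -0.0004, -0.0011]), 'joint_efforts': array([ -0.0008, -44.234 , -17.8026,  -0.0002,   0.0083,   0.    ]), 'eef_pos': array([190.7653, 594.4201, 230.334 ]), 'ee_rot': array([-0.4862, -3.103 ,  0.0033]), 'force': array([-0.4498, -0.4304,  0.6169]), 'torque': array([-0.0132, -0.0041,  0.025 ]), 'grip_width': 85.2415287670625}
18.700000000000003
side {'vfov': 57.084192655122216, 'cx': 251.42211712156913, 'cy': 193.26187946886645, 'pose': array([[ -0.9864,   0.0948,  -0.1341, 449.2133],
       [ -0.1631,  -0.467 ,   0.8691, 728.7908],
       [  0.0198,   0.8792,   0.4761, 568.5383],
       [  0.    ,   0.    ,   0.    ,   1.    ]])}
top {'vfov': 44.070975680724146, 'cx': 262.6124024770723, 'cy': 192.5111889815963, 'pose': array([[  -0.0055,    0.9893,   -0.1459,  378.1681],
       [  -0.9998,   -0.0026,    0.0197,  -25.4236],
       [   0.0191,    0.146 ,    0.9891, 1476.205 ],
       [   0.    ,    0.    ,    0.    ,    1.    ]])}
wrist {'vfov': 68.54753585924988, 'cx': 256.1935074047182, 'cy': 190.04008838620553, 'tool_from_camera': array([[  -0.0015,    0.9567,    0.291 ,   73.3859],
       [   1.    ,    0.0015,    0.0004,    0.9649],
       [  -0.0001,    0.291 ,   -0.9567, -142.1408],
       [   0.    ,    0.    ,    0.    ,    1.    ]])}
```

View pics/side0.png

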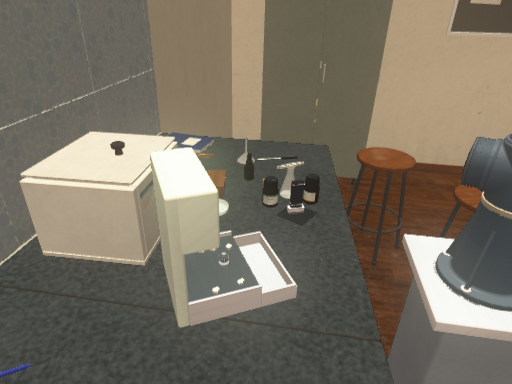

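View pics/top0.png

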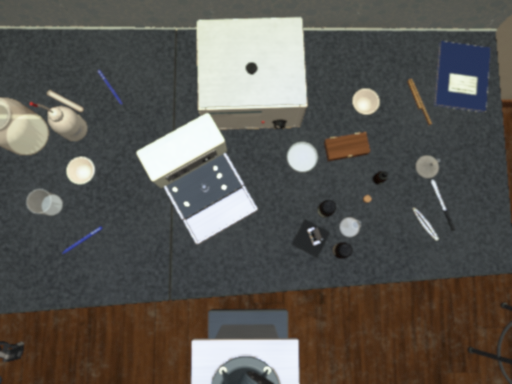

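View pics/wrist0.png

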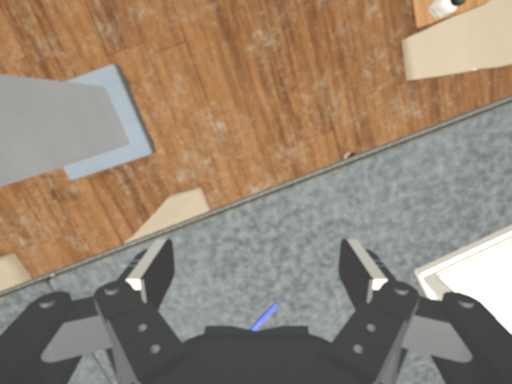

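```bash
cat > h.py <<'E'
import numpy as np,cv2
from station import *
from scipy.spatial.transform import Rotation as R
np.set_printoptions(precision=3,suppress=True)
def cam(n,s=None):
    c=camera_info(n)
    f=192/np.tan(np.radians(c['vfov'])/2)
    if 'pose' in c: P=np.array(c['pose'])
    else:
        s=s or sense(); T=np.eye(4);T[:3,:3]=R.from_rotvec(s['ee_rot']).as_matrix();T[:3,3]=s['eef_pos'];P=T@np.array(c['tool_from_camera'])
    return f,c['cx'],c['cy'],P
def ray(C,u,v):
    f,cx,cy,P=C; d=P[:3,:3]@np.array([(u-cx)/f,-(v-cy)/f,-1]); return P[:3,3],d/np.linalg.norm(d)
def onz(C,u,v,z):
    o,d=ray(C,u,v); return o+d*(z-o[2])/d[2]
def proj(C,p):
    f,cx,cy,P=C; q=np.linalg.inv(P)@np.append(p,1); return np.array([cx+f*q[0]/-q[2],cy-f*q[1]/-q[2]])
def tri(C1,a,C2,b):
    o1,d1=ray(C1,*a);o2,d2=ray(C2,*b)
    t=np.linalg.lstsq(np.c_[d1,-d2],o2-o1,rcond=None)[0]
    p,q=o1+t[0]*d1,o2+t[1]*d2; return (p+q)/2,np.linalg.norm(p-q)
def crop(img,x0,x1,y0,y1,k,name):
    cv2.imwrite(name,cv2.resize(img[y0:y1,x0:x1],None,fx=k,fy=k,interpolation=cv2.INTER_CUBIC))
def shot(n,name):
    s=sense(); im=cv2.cvtColor(read_camera(n),cv2.COLOR_RGB2BGR); cv2.imwrite(name,im); return cam(n,s),im
E
python3 - <<'E'
from h import *
t=cv2.imread('pics/top0.png');s=cv2.imread('pics/side0.png')
crop(t,130,270,105,250,4,'pics/t_drill.png')
crop(t,285,365,190,265,7,'pics/t_pad.png')
crop(s,145,305,140,320,3,'pics/s_drill.png')
crop(s,230,330,140,230,6,'pics/s_pad.png')
E
```

```text
(no output)
```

View pics/t_drill.png

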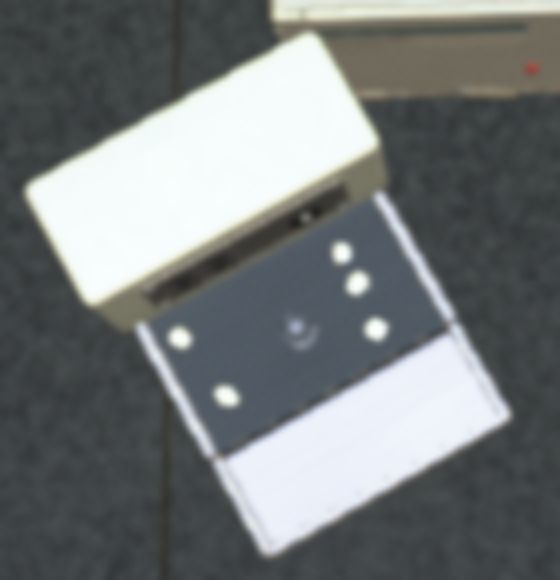

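View pics/t_pad.png

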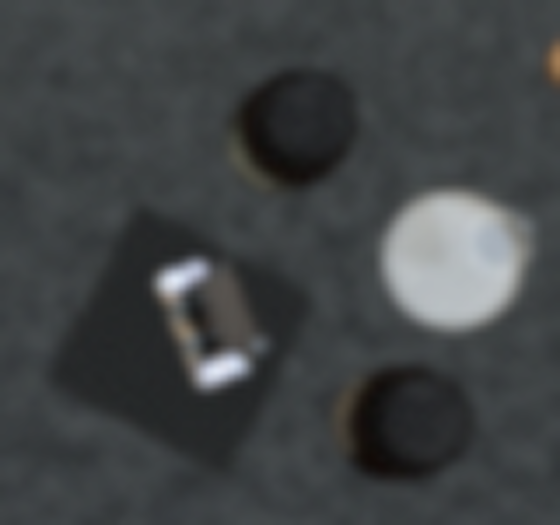

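View pics/s_drill.png

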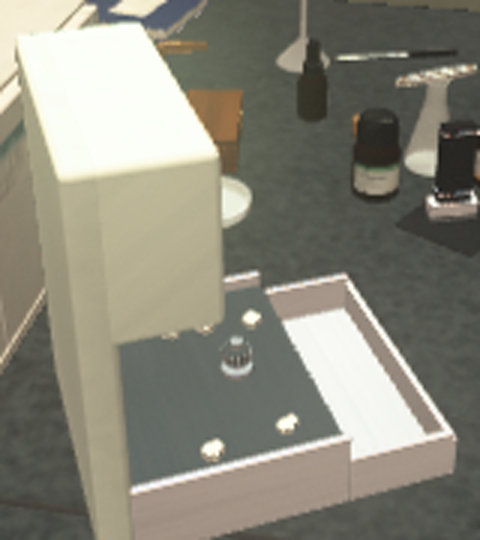

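View pics/s_pad.png

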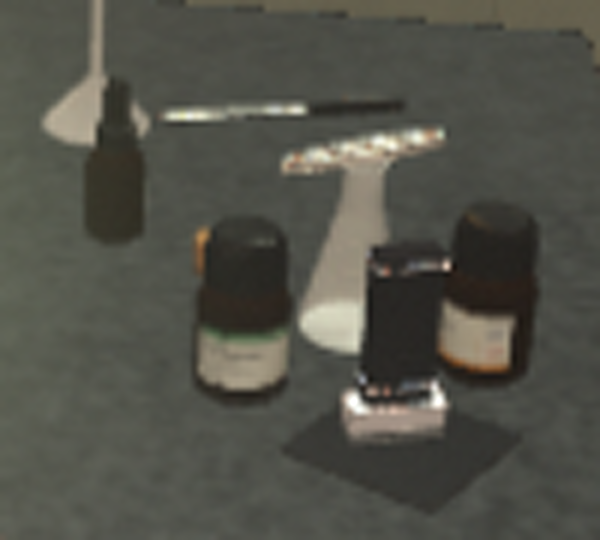

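```bash
python3 - <<'E'
from h import *
C=cam('top');S=cam('side')
def T(a):return (130+a[0]/4-.375,105+a[1]/4-.375)
L=onz(C,*T((216,460)),55);Rr=onz(C,*T((455,326)),55)
print('front corners',L,Rr,np.linalg.norm(L-Rr))
m=(L+Rr)/2;y=(L-Rr)[:2];y/=np.linalg.norm(y);x=np.array([y[1],-y[0]])
print('yaw',np.arctan2(x[1],x[0]))
for n,a in dict(c1=(180,338),c2=(227,397),c3=(376,329),c4=(357,284),c5=(342,253),trayL=(270,553),trayR=(508,415)).items():
    p=onz(C,*T(a),57 if n[0]=='c' else 36); d=p[:2]-m[:2]; print(n,p,d@x,d@y)
p=onz(C,*T((297,327)),78);d=p[:2]-m[:2]; print('clamp',p,d@x,d@y)
def Q(a):return (285+a[0]/7-.43,190+a[1]/7-.43)
for a in [(142,208),(310,300),(228,470),(52,372)]: print('pad',onz(C,*Q(a),4))
print('scr top',[onz(C,*Q(a),20) for a in [(157,280),(207,260),(250,375),(207,392)]])
print(onz(C,*Q((307,122)),92),onz(C,*Q((415,420)),92),onz(C,*Q((450,260)),5))
E
```

```text
front corners [506.336 183.249  55.   ] [607.5     4.506  55.   ] 205.38614351160453
yaw 0.5150234456839925
c1 [598.504 211.759  57.   ] 94.254314704239 82.10689283967213
c2 [553.566 175.608  57.   ] 37.339191805999384 72.77951666337334
c3 [605.022  64.175  57.   ] 27.233218896958117 -49.5434846991724
c4 [639.634  78.797  57.   ] 64.55790224970303 -53.86621949105039
c5 [663.614  90.378  57.   ] 91.13157713663185 -55.59925863628103
trayL [437.646 144.151  36.   ] -79.03836893718461 102.50059663440095
trayR [541.654 -35.562  36.   ] -77.04057690886322 -105.13003457908466
clamp [603.315 121.602  78.   ] 54.033698399789046 1.2750352862569398
pad [ 510.587 -185.993    4.   ]
pad [ 469.368 -259.956    4.   ]
pad [ 394.776 -221.801    4.   ]
pad [ 438.094 -144.806    4.   ]
scr top [array([ 477.431, -190.26 ,   20.   ]), array([ 486.125, -212.452,   20.   ]), array([ 435.731, -230.233,   20.   ]), array([ 428.426, -211.22 ,   20.   ])]
[ 538.677 -246.608   92.   ] [ 413.959 -288.393   92.   ] [ 486.8   -322.701    5.   ]
```

>>> move_arm(
  plan=[
    {"offset":[33,-52,2],"turn":[0,0,0.82],"grip":1},
    {"offset":[33,-52,2],"turn":[0,0,0.82],"grip":1},
    {"offset":[33,-52,2],"turn":[0,0,0.82],"grip":1},
    {"offset":[33,-52,2],"turn":[0,0,0.82],"grip":1},
    {"offset":[33,-52,2],"turn":[0,0,0.82],"grip":1},
    {"offset":[33,-52,2],"turn":[0,0,0.82],"grip":1},
    {"offset":[33,-52,2],"turn":[0,0,0.82],"grip":1},
    {"offset":[33,-52,2],"turn":[0,0,0.82],"grip":1},
    {"offset":[33,-52,2],"turn":[0,0,0.82],"grip":1},
    {"offset":[33,-52,2],"turn":[0,0,0.82],"grip":1},
    {"offset":[33,-52,2],"turn":[0,0,0.82],"grip":1},
    {"offset":[33,-52,2],"turn":[0,0,0.82],"grip":1},
    {"offset":[33,-52,2],"turn":[0,0,0.82],"grip":1},
    {"offset":[33,-52,2],"turn":[0,0,0.82],"grip":1},
  ],
)

```text
time_s: 1.9
eef_pos: [520.1, 76.5, 251.3]
ee_rot: [0.795, -3.039, -0.001]
force: [0.4, 1.1, 0.6]
grip_width: 85.4
```

```bash
python3 - <<'E'
from h import *
print(sense())
C,im=shot('wrist','pics/w1.png')
np.save('w1.npy',np.array([C[3]]))
E
```

```text
{'time_s': 1.9, 'q': array([-0.067,  0.369,  1.656,  0.   ,  1.117, -2.149]), 'qd': array([-0.002,  0.001, -0.007, -0.001, -0.001, -0.   ]), 'joint_efforts': array([ -0.209, -35.681, -16.871,  -0.008,   0.001,   0.002]), 'eef_pos': array([520.108,  76.5  , 251.272]), 'ee_rot': array([ 0.795, -3.039, -0.001]), 'force': array([0.419, 1.086, 0.604]), 'torque': array([-0.009, -0.009,  0.012]), 'grip_width': 85.44110537303482}
```

View pics/w1.png

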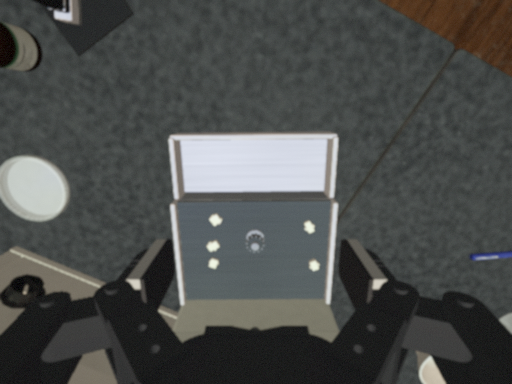

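```bash
python3 - <<'E'
from h import *
im=cv2.imread('pics/w1.png')
crop(im,160,350,125,310,4,'pics/w1c.png')
sub=im[205:300,180:332]
m=cv2.inRange(sub,(150,150,150),(255,255,255))
n,l,st,ce=cv2.connectedComponentsWithStats(m)
for i in range(1,n):
    if st[i,4]>15: print(ce[i]+[180,205],st[i,2:])
E
```

```text
[215.009 219.679] [ 13  12 106]
[329.279 269.611] [  6  80 265]
[308.851 226.901] [ 11  13 101]
[254.556 232.778] [15  6 36]
[212.56 245.89] [ 13  11 100]
[254.706 246.5  ] [ 7  6 34]
[180.98  284.444] [ 4 40 99]
[213.079 263.211] [10 10 76]
[313.92  265.295] [11 11 88]
```

View pics/w1c.png

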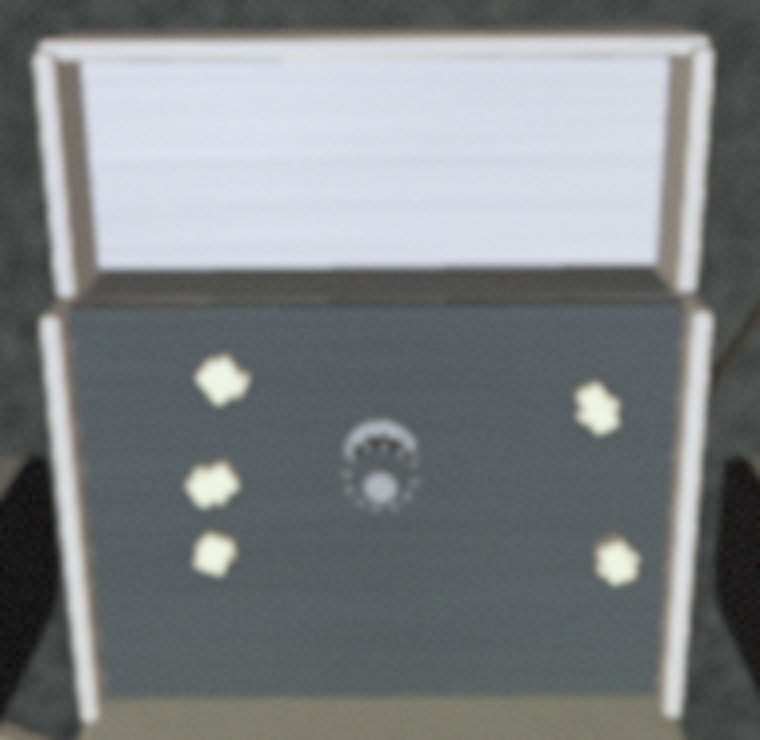

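```bash
python3 - <<'E'
from h import *
C=list(cam('wrist'));C[3]=np.load('w1.npy')[0]
def T(a):return (160+a[0]/4-.375,125+a[1]/4-.375)
# image left = drill -y
Rr=onz(C,*T((71,306)),50);L=onz(C,*T((683,304)),50);print(L,Rr,np.linalg.norm(L-Rr))
m=(L+Rr)[:2]/2;y=(L-Rr)[:2];y/=np.linalg.norm(y);x=np.array([y[1],-y[0]])
print('m',m,'x',x,'yaw',np.arctan2(x[1],x[0]))
def show(n,p):
    d=p[:2]-m; print(n,p,'drill',d@x,d@y)
show('lipR',onz(C,*T((50,318)),60));show('lipL',onz(C,*T((703,314)),60))
show('lipRend',onz(C,*T((88,720)),60))
show('trayfrontR',onz(C,*T((48,44)),34));show('trayfrontL',onz(C,*T((702,40)),34))
for n,a in dict(c3=(215.0,219.7),c2=(308.85,226.9),c4=(212.56,245.9),c5=(213,263.2),c1=(313.9,265.3)).items(): show(n,onz(C,*a,56))
show('clamp',onz(C,*T((379,488)),78))
# headedge corners lower front edge: row ~697
show('headR',onz(C,*T((90,697)),175));show('headL',onz(C,*T((680,694)),175))
W=C;t=cam('top')
# pad in wrist view edge
E
```

```text
[513.286 182.343  50.   ] [610.12   10.523  50.   ] 197.22865030175734
m [561.703  96.433] x [0.871 0.491] yaw 0.5132095938200405
lipR [612.502   7.314  60.   ] drill 0.49895574307718626 -102.57929304874587
lipL [511.343 185.54   60.   ] drill -0.12276322179560419 102.35331932620231
lipRend [743.66   81.083  60.   ] drill 150.97931817834848 -102.7090344877362
trayfrontR [541.204 -33.606  34.   ] drill -81.7037909086801 -103.22180564648016
trayfrontL [439.657 145.427  34.   ] drill -82.26837855800365 102.60366558065152
c3 [606.883  64.105  56.   ] drill 23.48741115532765 -50.345345186213315
c2 [556.245 175.468  56.   ] drill 34.04921263457028 71.53327856220328
c4 [642.127  78.262  56.   ] drill 61.14196380302984 -55.316479065019074
c5 [665.224  90.518  56.   ] drill 87.28090032068006 -55.979306934562175
c1 [601.074 211.972  56.   ] drill 91.02627224580493 81.32441760188615
clamp [605.511 121.752  78.   ] drill 50.59558073638062 0.5484674091299043
headR [638.699  64.941 175.   ] drill 51.615270980885754 -65.23792178616883
headL [571.978 182.704 175.   ] drill 51.3080652173898 70.11263840901404
```

>>> move_arm(
  plan=[
    {"offset":[-5.2,-31.5,0],"turn":[0,0,-1.7],"grip":1},
    {"offset":[-5.2,-31.5,0],"turn":[0,0,-1.7],"grip":1},
    {"offset":[-5.2,-31.5,0],"turn":[0,0,-1.7],"grip":1},
    {"offset":[-5.2,-31.5,0],"turn":[0,0,-1.7],"grip":1},
    {"offset":[-5.2,-31.5,0],"turn":[0,0,-1.7],"grip":1},
    {"offset":[-5.2,-31.5,0],"turn":[0,0,-1.7],"grip":1},
    {"offset":[-5.2,-31.5,0],"turn":[0,0,-1.7],"grip":1},
    {"offset":[-5.2,-31.5,0],"turn":[0,0,-1.7],"grip":1},
    {"offset":[-5.2,-31.5,0],"turn":[0,0,-1.7],"grip":1},
    {"offset":[-5.2,-31.5,0],"turn":[0,0,-1.7],"grip":1},
    {"offset":[-5.2,-31.5,0],"turn":[0,0,-1.7],"grip":1},
    {"offset":[-5.2,-31.5,0],"turn":[0,0,-1.7],"grip":1},
  ],
)

```text
time_s: 3.45
eef_pos: [469.2, -239.7, 251.3]
ee_rot: [1.759, 2.603, 0.0]
force: [0.9, 0.8, 0.4]
grip_width: 85.2
```

```bash
python3 - <<'E'
from h import *
print(sense()['q'],sense()['eef_pos'])
C,im=shot('wrist','pics/w2.png')
np.save('w2.npy',np.array([C[3]]))
E
```

```text
[-0.685  0.371  1.654  0.     1.117 -1.067] [ 469.165 -239.697  251.333]
```

View pics/w2.png

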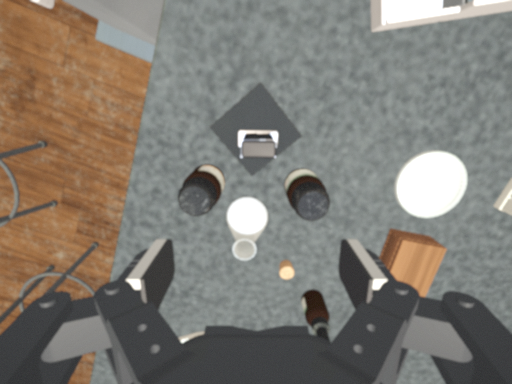

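```bash
python3 - <<'E'
from h import *
im=cv2.imread('pics/w2.png')
crop(im,170,335,75,225,4,'pics/w2c.png')
E
```

```text
(no output)
```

View pics/w2c.png

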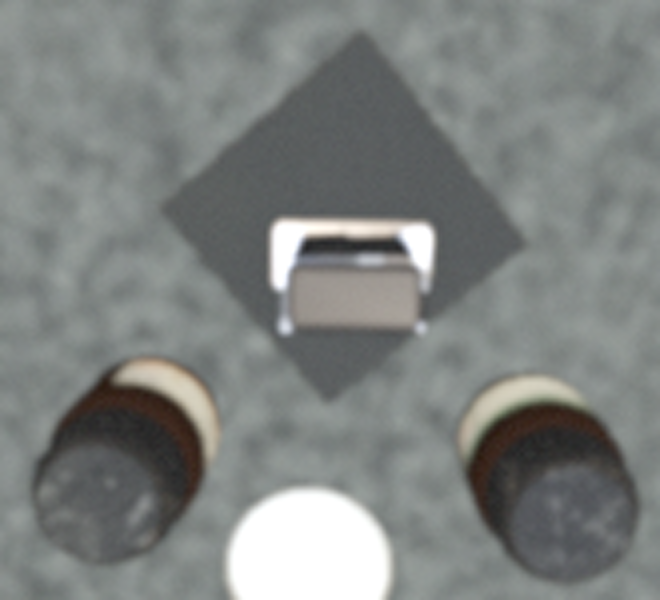

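```bash
python3 - <<'E'
from h import *
C=list(cam('wrist'));C[3]=np.load('w2.npy')[0]
def T(a):return (170+a[0]/4-.375,75+a[1]/4-.375)
pc=[onz(C,*T(a),4) for a in [(362,30),(526,243),(330,402),(162,206)]]
print('pad',np.mean(pc,0),[np.linalg.norm(pc[i]-pc[i-1]) for i in range(4)])
h=[onz(C,*T(a),109) for a in [(291,265),(420,267),(422,327),(288,327)]]
print('handle',np.mean(h,0),[np.linalg.norm(h[i]-h[i-1]) for i in range(4)])
d=h[1]-h[0]+h[2]-h[3];print('y angle deg',np.degrees(np.arctan2(d[1],d[0])))
a,b=onz(C,*T((272,219)),24),onz(C,*T((434,223)),24)
print('foot front edge',a,b,np.linalg.norm(b-a),np.degrees(np.arctan2(*(b-a)[1::-1])), (a+b)/2)
M=R.from_rotvec(sense()['ee_rot']).as_matrix();print('tool y',np.degrees(np.arctan2(M[1,1],M[0,1])),'toolx',M[:,0])
f=(a+b)/2; print('foot centre',f-10*M[:,0])
for n,a,z in [('A',(570,518),92),('B',(100,495),92)]: print(n,onz(C,*T(a),z))
E
```

```text
pad [ 454.949 -202.229    4.   ] [np.float64(87.388681265689), np.float64(88.24062956775752), np.float64(87.255468425058), np.float64(88.49868409379997)]
handle [ 460.646 -209.234  109.   ] [np.float64(15.698142951123545), np.float64(32.33349414198783), np.float64(15.19033928985404), np.float64(34.11502916701379)]
y angle deg 21.366406869948996
foot front edge [ 431.835 -207.641   24.   ] [ 480.708 -189.459   24.   ] 52.14557582900528 20.4071554363984 [ 456.272 -198.55    24.   ]
tool y 21.852059560721894 toolx [-0.372  0.928 -0.   ]
foot centre [ 459.994 -207.831   24.   ]
A [ 541.814 -247.247   92.   ]
B [ 415.757 -290.238   92.   ]
```

>>> move_arm(
  plan=[
    {"offset":[-0.86,3.15,0],"turn":[0,0,-0.014],"grip":1},
    {"offset":[-0.86,3.15,-4],"turn":[0,0,-0.014],"grip":1},
    {"offset":[-0.86,3.15,-8],"turn":[0,0,-0.014],"grip":1},
    {"offset":[-0.86,3.15,-11],"turn":[0,0,-0.014],"grip":1},
    {"offset":[-0.86,3.15,-14],"turn":[0,0,-0.014],"grip":1},
    {"offset":[-0.86,3.15,-16],"turn":[0,0,-0.014],"grip":1},
    {"offset":[-0.86,3.15,-17.8],"turn":[0,0,-0.014],"grip":1},
    {"offset":[-0.86,3.15,-17.8],"turn":[0,0,-0.014],"grip":1},
  ],
)

```text
time_s: 4.5
eef_pos: [459.9, -208.0, 72.2]
ee_rot: [-1.778, -2.587, -0.0]
force: [-0.5, 0.1, 0.4]
grip_width: 85.4
```

```bash
python3 - <<'E'
from h import *
s=sense();print(s['eef_pos'],s['force'])
C,im=shot('wrist','pics/w3.png')
C,im=shot('side','pics/s3.png')
crop(im,200,360,120,240,5,'pics/s3c.png')
E
```

```text
[ 459.877 -208.022   72.247] [-0.503  0.064  0.429]
```

View pics/w3.png

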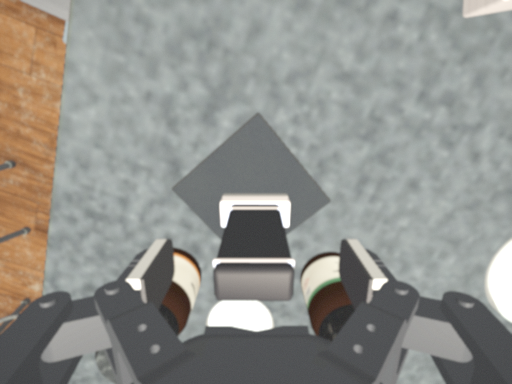

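View pics/s3c.png

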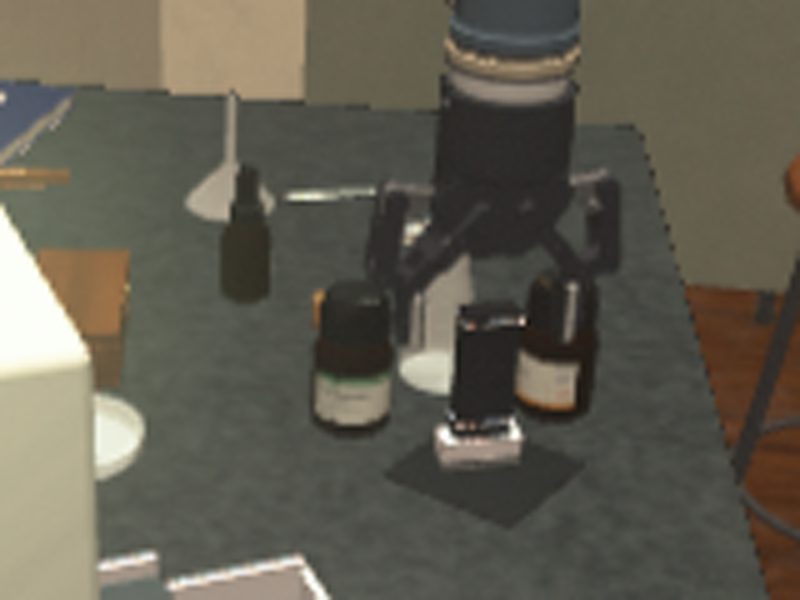

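```bash
python3 - <<'E'
from h import *
C=cam('wrist'); s=sense();M=R.from_rotvec(s['ee_rot']).as_matrix()
for z in (0,-19): print(proj(C,s['eef_pos']+M@[0,0,z]))
# handle top corners in this picture
h=[onz(C,*a,109) for a in [(216,262),(292,262),(292,299),(215,299)]];print(np.mean(h,0),[np.linalg.norm(h[i]-h[i-1]) for i in range(4)])
a,b=onz(C,220,195,24),onz(C,290.5,195,24);print(np.linalg.norm(b-a),(a+b)/2-10*M[:,0])
E
```

```text
[254.167 243.415]
[253.901 261.54 ]
[ 460.721 -208.353  109.   ] [np.float64(18.858778651974756), np.float64(32.62350200817685), np.float64(18.832773901938637), np.float64(34.55116417447517)]
50.41314240881981 [ 460.373 -206.232   24.004]
```

Centred (handle at 460.5, −208.4). Close with a firm grip, then lift.

>>> move_arm(
  plan=[
    {"offset":[0,0,0],"turn":[0,0,0],"grip":0},
    {"offset":[0,0,0],"turn":[0,0,0],"grip":0},
    {"offset":[0,0,0],"turn":[0,0,0],"grip":0},
    {"offset":[0,0,0],"turn":[0,0,0],"grip":0},
    {"offset":[0,0,0],"turn":[0,0,0],"grip":0},
    {"offset":[0,0,0],"turn":[0,0,0],"grip":0},
    {"offset":[0,0,0],"turn":[0,0,0],"grip":0},
    {"offset":[0,0,0],"turn":[0,0,0],"grip":0},
  ],
  squeeze=100,
)

```text
time_s: 5.6
eef_pos: [460.7, -208.7, 74.0]
ee_rot: [1.779, 2.588, -0.0]
force: [-1.5, 0.4, 6.3]
grip_width: 34.6
```

```bash
cat > plan.py <<'E'
from h import *
m=np.array([561.7,96.4]);yaw=.5132
X=np.array([np.cos(yaw),np.sin(yaw)]);Y=np.array([-X[1],X[0]])
P0=np.array([460.50,-208.46,73.31]); yc=np.radians(20.98)
def pose(ex,y,ez,th,H=70.):  # front scraping edge in drill coords (z above plate)
    c,s=np.cos(th),np.sin(th)
    tx=ex+10*c-H*s; tz=ez+10*s+H*c+50
    p=np.append(m+tx*X+y*Y,tz)
    # absolute rotation relative to grasp orientation
    Rr=R.from_rotvec(np.append(-th*Y,0))*R.from_rotvec([0,0,yaw+np.pi/2-yc])
    return p,Rr
def rel(a,b): # b=(p,R) from a
    return ((b[0]-a[0])/10).round(2).tolist(), (b[1]*a[1].inv()).as_rotvec().round(4).tolist()
E
python3 - <<'E'
from plan import *
a=(P0,R.identity())
print(rel(a,pose(-40,70,60,0)),rel(a,pose(-40,70,60,.62)))
E
```

```text
([4.07, 35.11, 10.67], [0.0, 0.0, 1.7178]) ([0.36, 33.02, 9.95], [-0.2375, -0.6594, 1.6565])
```

>>> move_arm(
  plan=[
    {"offset":[0,0,3],"turn":[0,0,0],"grip":0},
    {"offset":[0,0,7],"turn":[0,0,0],"grip":0},
    {"offset":[0,0,12],"turn":[0,0,0],"grip":0},
    {"offset":[0,0,12],"turn":[0,0,0],"grip":0},
    {"offset":[0,4,12],"turn":[0,0,0.15],"grip":0},
    {"offset":[0.5,8,12],"turn":[0,0,0.33],"grip":0},
    {"offset":[1,12,12],"turn":[0,0,0.51],"grip":0},
    {"offset":[1.5,16,12],"turn":[0,0,0.69],"grip":0},
    {"offset":[2,20,12],"turn":[0,0,0.87],"grip":0},
    {"offset":[2.5,24,12],"turn":[0,0,1.05],"grip":0},
    {"offset":[3,28,12],"turn":[0,0,1.23],"grip":0},
    {"offset":[3.5,32,12],"turn":[0,0,1.41],"grip":0},
    {"offset":[4,35,12],"turn":[0,0,1.59],"grip":0},
    {"offset":[4,35,12],"turn":[0,0,1.718],"grip":0},
    {"offset":[4,35,12],"turn":[0,0,1.718],"grip":0},
  ],
)

```text
time_s: 7.48
eef_pos: [499.2, 141.9, 191.8]
ee_rot: [0.796, -3.036, -0.001]
force: [0.1, -0.5, -0.4]
grip_width: 34.8
```

```bash
python3 - <<'E'
from h import *
s=sense();print(s['q'],s['eef_pos'],s['force'],s['grip_width'])
C,im=shot('wrist','pics/w4.png')
C,im=shot('side','pics/s4.png');crop(im,140,340,100,320,2.5,'pics/s4c.png')
E
```

```text
[ 0.061  0.442  1.736 -0.     0.967 -2.022] [499.247 141.92  191.776] [ 0.117 -0.549 -0.384] 34.78948671040919
```

View pics/w4.png

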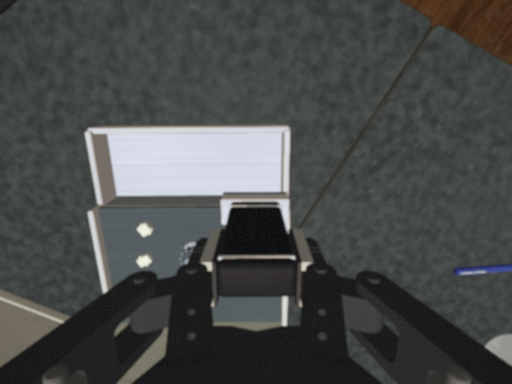

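View pics/s4c.png

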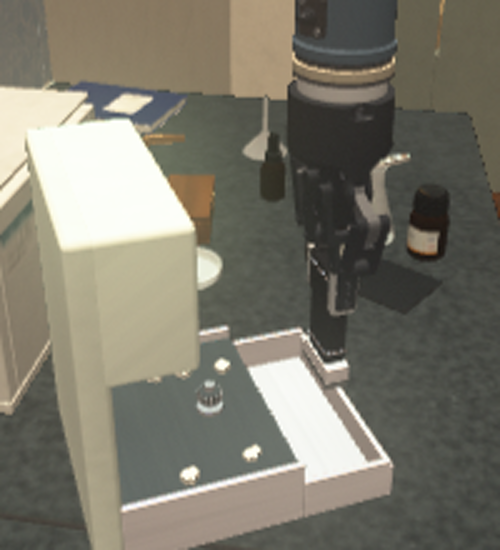

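```bash
python3 - <<'E'
from plan import *
a=(P0+[40,350,120],R.from_rotvec([0,0,1.718]))
b=pose(-40,70,60,.62);print(rel(a,b))
for args in [(30,70,22,.62),(85,70,22,.62),(112,70,22,.62),(112,70,1.5,.62),(-14,70,1.5,.62),(-14,70,30,.62)]: print(args,rel(b,pose(*args)),pose(*args)[0])
E
```

```text
([-3.64, -1.98, -2.05], [0.3044, -0.5401, -0.0002])
(30, 70, 22, 0.62) ([6.1, 3.44, -3.8], [0.0, 0.0, 0.0]) [525.125 156.138 134.782]
(85, 70, 22, 0.62) ([10.89, 6.14, -3.8], [0.0, 0.0, 0.0]) [573.04  183.142 134.782]
(112, 70, 22, 0.62) ([13.24, 7.46, -3.8], [0.0, 0.0, 0.0]) [596.562 196.398 134.782]
(112, 70, 1.5, 0.62) ([13.24, 7.46, -5.85], [0.0, 0.0, 0.0]) [596.562 196.398 114.282]
(-14, 70, 1.5, 0.62) ([2.27, 1.28, -5.85], [0.0, 0.0, 0.0]) [486.793 134.536 114.282]
(-14, 70, 30, 0.62) ([2.27, 1.28, -3.0], [0.0, 0.0, 0.0]) [486.793 134.536 142.782]
```

>>> move_arm(
  plan=[
    {"offset":[-0.9,-0.5,-0.5],"turn":[0.08,-0.142,0],"grip":0},
    {"offset":[-1.8,-1,-1],"turn":[0.16,-0.284,0],"grip":0},
    {"offset":[-2.7,-1.5,-1.5],"turn":[0.24,-0.426,0],"grip":0},
    {"offset":[-3.64,-1.98,-2.05],"turn":[0.3044,-0.5401,0],"grip":0},
    {"offset":[-3.64,-1.98,-2.05],"turn":[0.3044,-0.5401,0],"grip":0},
    {"offset":[-3.64,-1.98,-2.05],"turn":[0.3044,-0.5401,0],"grip":0},
  ],
)

```text
time_s: 8.32
eef_pos: [479.6, 148.8, 219.8]
ee_rot: [-0.632, 2.535, 0.155]
force: [0.0, -0.2, -1.3]
grip_width: 34.9
```

```bash
python3 - <<'E'
from plan import *
b=pose(-40,70,60,.62);print(b[0])
s=sense();print(s['q'],s['eef_pos'],s['force'],s['grip_width'])
M=R.from_rotvec(s['ee_rot']).as_matrix();print(M[:,2],M[:,1], 'want z',np.sin(.62)*X,-np.cos(.62),Y)
C,im=shot('side','pics/s5.png');crop(im,140,340,100,320,2.5,'pics/s5c.png')
print(sense()['eef_pos'])
C,im=shot('wrist','pics/w5.png')
print(sense()['eef_pos'])
E
```

```text
[464.143 121.771 172.782]
[-0.088  0.268  2.135  0.809  0.378 -2.854] [479.614 148.763 219.802] [ 0.002 -0.16  -1.253] 34.935627291683424
[ 0.459  0.228 -0.859] [-0.466  0.885 -0.014] want z [0.506 0.285] -0.8138784566625339 [-0.491  0.871]
[479.867 148.82  219.656]
[479.885 148.918 219.495]
```

View pics/s5c.png

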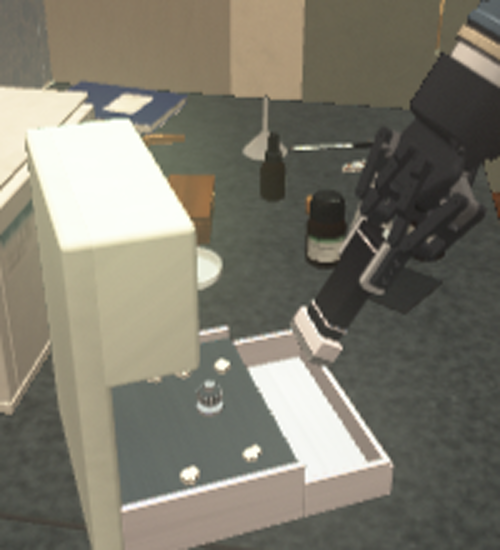

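View pics/w5.png

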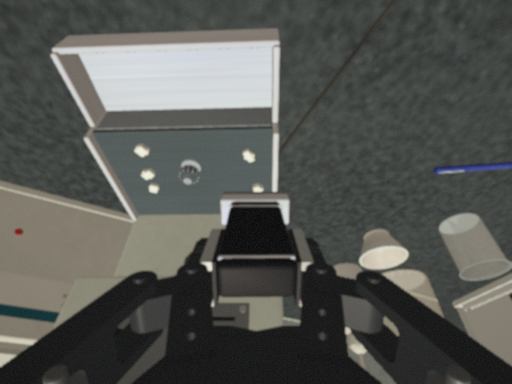

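```bash
python3 - <<'E'
from plan import *
s=sense();a=(P0+[40,350,120],R.from_rotvec([0,0,1.718])); 
# base grasp orientation
R0=R.from_rotvec([np.pi*np.cos(np.radians(55.49)),np.pi*np.sin(np.radians(55.49)),0])
c=(s['eef_pos'],R.from_rotvec(s['ee_rot'])*R0.inv())
print(rel(c,a))
E
```

```text
([2.06, -0.74, -2.62], [-0.2455, 0.4781, 0.025])
```

>>> move_arm(
  plan=[
    {"offset":[0.5,-0.2,0],"turn":[-0.08,0.16,0.008],"grip":0},
    {"offset":[1,-0.4,-1],"turn":[-0.16,0.32,0.016],"grip":0},
    {"offset":[2,-0.7,-2],"turn":[-0.2455,0.4781,0.025],"grip":0},
    {"offset":[2,-0.7,-2],"turn":[-0.2455,0.4781,0.025],"grip":0},
    {"offset":[2,-0.7,-2],"turn":[-0.2455,0.4781,0.025],"grip":0},
  ],
)

```text
time_s: 9.05
eef_pos: [501.5, 142.9, 198.9]
ee_rot: [-0.798, 3.036, -0.0]
force: [-0.3, 0.0, -1.1]
grip_width: 34.9
```

```bash
python3 - <<'E'
from plan import *
s=sense();print(s['q'],s['eef_pos'],s['ee_rot'],R.from_rotvec(s['ee_rot']).as_matrix())
E
```

```text
[ 0.063  0.433  1.727  0.     0.98  -2.022] [501.521 142.899 198.94 ] [-0.798  3.036 -0.   ] [[-0.871 -0.491  0.002]
 [-0.491  0.871  0.   ]
 [-0.002 -0.001 -1.   ]]
```

>>> move_arm(
  plan=[
    {"offset":[0,0,0],"turn":[0,0,-0.18],"grip":0},
    {"offset":[0,0,0],"turn":[0,0,-0.36],"grip":0},
    {"offset":[0,0,0],"turn":[0,0,-0.54],"grip":0},
    {"offset":[0,0,0],"turn":[0,0,-0.72],"grip":0},
    {"offset":[0,0,0],"turn":[0,0,-0.9],"grip":0},
    {"offset":[0,0,0],"turn":[0,0,-1.08],"grip":0},
    {"offset":[0,0,0],"turn":[0,0,-1.26],"grip":0},
    {"offset":[0,0,0],"turn":[0,0,-1.44],"grip":0},
    {"offset":[0,0,0],"turn":[0,0,-1.62],"grip":0},
    {"offset":[0,0,0],"turn":[0,0,-1.8],"grip":0},
    {"offset":[0,0,0],"turn":[0,0,-1.98],"grip":0},
    {"offset":[0,0,0],"turn":[0,0,-2.16],"grip":0},
    {"offset":[0,0,0],"turn":[0,0,-2.34],"grip":0},
    {"offset":[0,0,0],"turn":[0,0,-2.52],"grip":0},
    {"offset":[0,0,0],"turn":[0,0,-2.7],"grip":0},
    {"offset":[0,0,0],"turn":[0,0,-2.88],"grip":0},
    {"offset":[0,0,0],"turn":[0,0,-3.06],"grip":0},
    {"offset":[0,0,0],"turn":[0,0,-3.1416],"grip":0},
    {"offset":[0,0,0],"turn":[0,0,-3.1416],"grip":0},
  ],
)

```text
time_s: 11.42
eef_pos: [497.8, 141.8, 199.3]
ee_rot: [-3.039, -0.796, 0.001]
force: [-0.2, -0.2, -1.8]
grip_width: 34.7
```

```bash
cat >> plan.py <<'E'
def want(ex,y,ez,th,H=70.): # absolute, flipped tool (tool x = drill x, tool y = -drill y)
    p=pose(ex,y,ez,th,H)[0]
    B=np.column_stack([np.append(X,0),np.append(-Y,0),[0,0,-1]])
    return p,R.from_rotvec(np.append(-th*Y,0))*R.from_matrix(B)
def cur():
    s=sense(); return s['eef_pos'],R.from_rotvec(s['ee_rot'])
E
python3 - <<'E'
from plan import *
s=sense();print(s['time_s'],s['q'],s['eef_pos'])
print(rel(cur(),want(-40,70,60,.62)))
E
```

```text
11.425 [0.061 0.428 1.734 0.    0.98  1.12 ] [497.75  141.835 199.29 ]
([-3.36, -2.01, -2.65], [0.3043, -0.541, 0.0005])
```

>>> move_arm(
  plan=[
    {"offset":[-0.8,-0.5,-0.6],"turn":[0.08,-0.142,0],"grip":0},
    {"offset":[-1.6,-1,-1.2],"turn":[0.16,-0.284,0],"grip":0},
    {"offset":[-2.4,-1.5,-1.8],"turn":[0.24,-0.426,0],"grip":0},
    {"offset":[-3.4,-2,-2.6],"turn":[0.3043,-0.541,0],"grip":0},
    {"offset":[-3.4,-2,-2.6],"turn":[0.3043,-0.541,0],"grip":0},
    {"offset":[-3.4,-2,-2.6],"turn":[0.3043,-0.541,0],"grip":0},
  ],
)

```text
time_s: 12.18
eef_pos: [467.1, 137.8, 176.4]
ee_rot: [-2.74, -0.746, -0.803]
force: [0.3, 1.0, -2.0]
grip_width: 34.8
```

```bash
python3 - <<'E'
from plan import *
w=want(-40,70,60,.62);print(w[0])
def p(): 
    s=sense();print(s['q'],s['eef_pos'],s['force'],s['grip_width'])
p()
C,im=shot('side','pics/s6.png');crop(im,140,340,60,300,2.5,'pics/s6c.png')
p();C,im=shot('wrist','pics/w6.png')
p();read_camera('top');p()
print(rel(cur(),w))
E
```

```text
[464.143 121.771 172.782]
[-0.202  0.38   2.234  1.344  0.419 -0.397] [467.07  137.815 176.441] [ 0.267  0.963 -2.036] 34.788509899370325
[-0.203  0.382  2.238  1.35   0.418 -0.404] [465.344 137.229 175.381] [-1.028 -0.864 -2.487] 34.515893303960986
[-0.202  0.381  2.235  1.337  0.419 -0.387] [465.524 137.84  175.549] [-1.307 -0.169 -1.752] 34.52415356062661
[-0.201  0.381  2.232  1.333  0.42  -0.382] [466.499 138.128 176.027] [-0.273 -0.039 -1.171] 34.51598505782359
([-0.24, -1.64, -0.32], [-0.0164, -0.0584, -0.0297])
```

View pics/s6c.png

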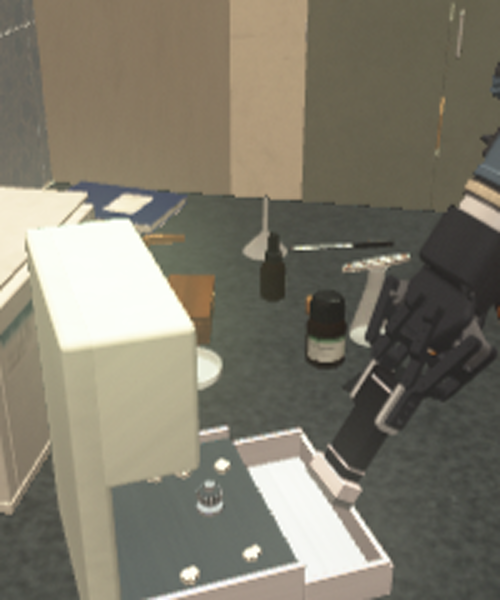

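View pics/w6.png

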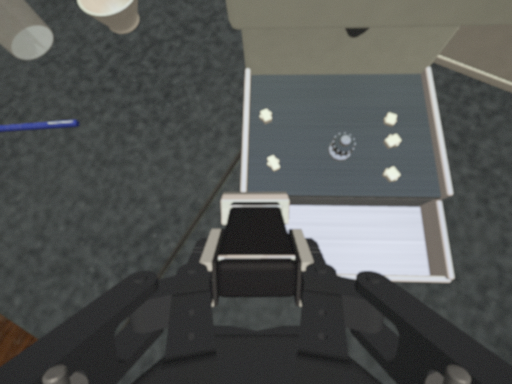

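```bash
python3 - <<'E'
from plan import *
for a in [(0,70,40,.62),(30,70,22,.62)]: print(rel(cur(),want(*a)))
E
```

```text
([3.25, 0.33, -2.32], [-0.0164, -0.0584, -0.0297])
([5.86, 1.8, -4.12], [-0.0164, -0.0584, -0.0297])
```

>>> move_arm(
  plan=[
    {"offset":[1.5,0,-1],"turn":[-0.01,-0.03,-0.015],"grip":0},
    {"offset":[3.2,0.3,-1.5],"turn":[-0.0164,-0.0584,-0.0297],"grip":0},
    {"offset":[4.5,1,-2],"turn":[-0.0164,-0.0584,-0.0297],"grip":0},
    {"offset":[5.86,1.8,-2.5],"turn":[-0.0164,-0.0584,-0.0297],"grip":0},
    {"offset":[5.86,1.8,-2.5],"turn":[-0.0164,-0.0584,-0.0297],"grip":0},
    {"offset":[5.86,1.8,-2.5],"turn":[-0.0164,-0.0584,-0.0297],"grip":0},
  ],
)

```text
time_s: 13.08
eef_pos: [526.0, 156.9, 151.5]
ee_rot: [-2.757, -0.727, -0.887]
force: [-0.9, 0.0, -1.7]
grip_width: 34.7
```

```bash
cat >> plan.py <<'E'
def state():
    """where the scraping edge is by the measured TCP, drill coords"""
    s=sense();p=s['eef_pos'];M=R.from_rotvec(s['ee_rot']).as_matrix()
    e=p+M@np.array([-10,0,70.])
    d=e[:2]-m
    print('t',s['time_s'],'edge x,y,z',np.array([d@X,d@Y,e[2]-50]),'lean',np.arctan2(M[:2,2]@X,-M[2,2]),'roll',np.arctan2(M[:2,2]@Y,-M[2,2]),'edge yaw',np.arctan2(M[:2,1]@X,-M[:2,1]@Y),'slope',M[2,1],'F',s['force'],'q',s['q'],'w',s['grip_width'])
E
python3 - <<'E'
from plan import *
state();C,im=shot('wrist','pics/w7.png');state()
print(rel(cur(),want(30,70,22,.62)),want(30,70,22,.62)[0])
E
```

```text
t 13.075 edge x,y,z [31.233 70.257 38.834] lean 0.6221268087591894 roll 0.0005407007543286042 edge yaw 0.0021505438167125253 slope 0.0010015067664611854 F [-0.898  0.023 -1.743] q [-0.105  0.496  2.15   1.661  0.347 -0.622] w 34.746578187950064
t 13.125 edge x,y,z [31.014 70.183 38.877] lean 0.6220772567900483 roll 0.0003220171132877876 edge yaw 0.0017144564687634311 slope 0.0009073327543731857 F [-0.022  0.486 -1.565] q [-0.106  0.495  2.15   1.661  0.347 -0.623] w 34.53157038157142
([-0.07, -0.06, -1.68], [-0.0002, 0.0023, -0.0017]) [525.125 156.138 134.782]
```

View pics/w7.png

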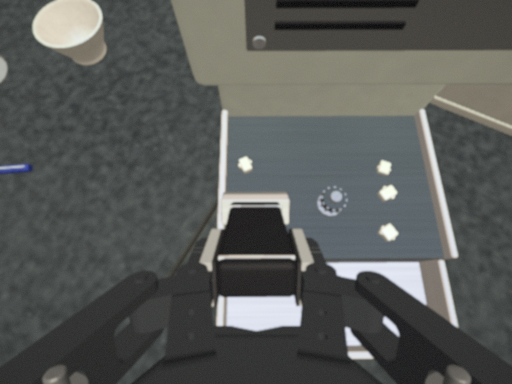

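```bash
python3 - <<'E'
from plan import *
C=cam('wrist')
for a in [(200,83),(300,83),(430,83)]:
    p=onz(C,*a,175);d=p[:2]-m;print(d@X,d@Y)
for a in [(245.5,164),(384.5,167.5),(388.5,193),(389,232)]:
    p=onz(C,*a,56);d=p[:2]-m;print('chip',d@X,d@Y)
p=onz(C,336.5,197,78);d=p[:2]-m;print('clamp',d@X,d@Y)
for a in [(112,70,20,.62),(112,70,1.5,.62)]: print(rel(cur(),want(*a)))
E
```

```text
88.39776897743091 102.93525502284352
88.44523890350804 44.75719664904572
88.50699663140477 -30.93166565851235
chip 90.0254220522319 80.67540014351606
chip 86.35916263182988 -55.55792696016265
chip 60.073131561504745 -55.52113304533029
chip 22.837578010203593 -50.36941087346949
clamp 49.21881424138441 0.8290886094772436
([7.08, 3.97, -1.88], [-0.0002, 0.0023, -0.0017])
([7.08, 3.97, -3.73], [-0.0002, 0.0023, -0.0017])
```

>>> move_arm(
  plan=[
    {"offset":[2,1.1,-0.6],"turn":[0,0,0],"grip":0},
    {"offset":[4,2.25,-1.2],"turn":[0,0,0],"grip":0},
    {"offset":[5.6,3.15,-1.8],"turn":[0,0,0],"grip":0},
    {"offset":[6.5,3.65,-1.9],"turn":[0,0.002,-0.002],"grip":0},
    {"offset":[7.1,3.98,-1.9],"turn":[0,0.002,-0.002],"grip":0},
    {"offset":[7.1,3.98,-1.9],"turn":[0,0.002,-0.002],"grip":0},
    {"offset":[7.1,3.98,-1.9],"turn":[0,0.002,-0.002],"grip":0},
  ],
)

```text
time_s: 14.0
eef_pos: [596.6, 196.2, 132.5]
ee_rot: [-2.76, -0.723, -0.884]
force: [-0.3, 0.9, -1.6]
grip_width: 34.7
```

```bash
python3 - <<'E'
from plan import *
state();C,im=shot('wrist','pics/w8.png');state();C,im=shot('side','pics/s8.png');state()
crop(im,140,340,60,300,2.5,'pics/s8c.png')
E
```

```text
t 14.0 edge x,y,z [112.001  69.801  19.746] lean 0.6202437253484576 roll -0.0002543153370100137 edge yaw -0.000851814678545941 slope -0.0003541162995640834 F [-0.317  0.901 -1.623] q [ 0.001  0.587  1.97   1.481  0.29  -0.334] w 34.67621115432418
t 14.05 edge x,y,z [112.012  69.75   19.736] lean 0.6202329682089667 roll -0.0003378151518188825 edge yaw -0.0009583475622332573 slope -0.00034669493197050927 F [ 0.341  0.303 -1.385] q [ 0.001  0.587  1.97   1.481  0.29  -0.334] w 34.4520813617413
t 14.1 edge x,y,z [112.138  69.703  19.798] lean 0.6204108800389194 roll -0.0003961882696911828 edge yaw -0.0009353263870865725 slope -0.00027213005268258983 F [-0.234  0.245 -2.149] q [ 0.001  0.587  1.97   1.481  0.29  -0.334] w 34.600713800692255
```

View pics/w8.png

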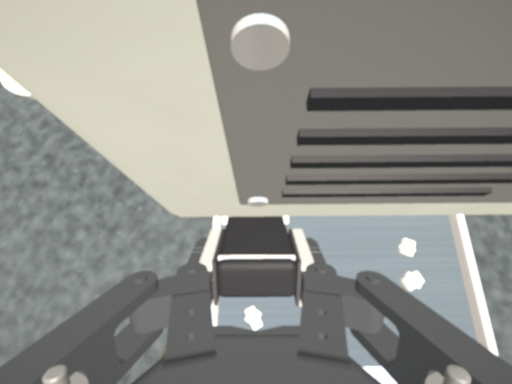

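View pics/s8c.png

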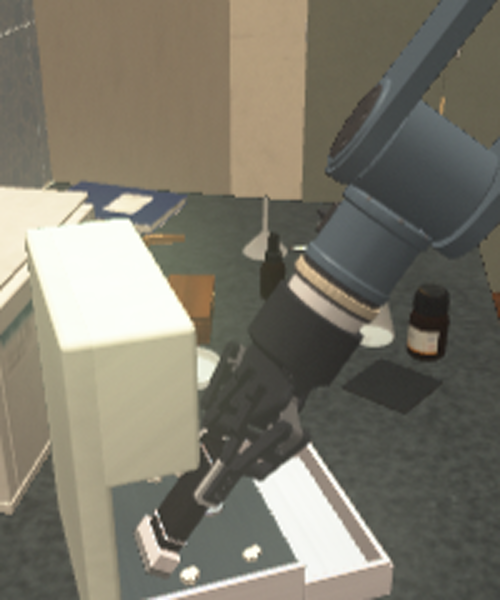

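>>> move_arm(
  plan=[
    {"offset":[0,0,-0.8],"turn":[0,0,0],"grip":0},
    {"offset":[0,0,-1.4],"turn":[0,0,0],"grip":0},
    {"offset":[0,0,-1.8],"turn":[0,0,0],"grip":0},
    {"offset":[0,0,-1.8],"turn":[0,0,0],"grip":0},
  ],
)

```text
time_s: 14.6
eef_pos: [597.1, 196.3, 114.3]
ee_rot: [-2.76, -0.722, -0.884]
force: [1.1, 0.7, -1.1]
grip_width: 35.1
```

```bash
python3 - <<'E'
from plan import *
state();C,im=shot('side','pics/s9.png');state()
crop(im,170,300,180,320,4,'pics/s9c.png')
E
```

```text
t 14.6 edge x,y,z [112.472  69.658   1.513] lean 0.6202880759275904 roll -0.00032482736679484273 edge yaw -0.0009512409577043435 slope -0.0003546859094935295 F [ 1.077  0.653 -1.13 ] q [ 0.002  0.626  1.978  1.638  0.289 -0.498] w 35.145197260104176
t 14.65 edge x,y,z [112.642  69.627   1.77 ] lean 0.6206996388021014 roll -0.00041106545173127105 edge yaw -0.0007207471170257997 slope -0.00010424409383538724 F [-0.482 -0.226 -1.137] q [ 0.002  0.626  1.978  1.638  0.289 -0.498] w 34.72758881299965
```

View pics/s9c.png

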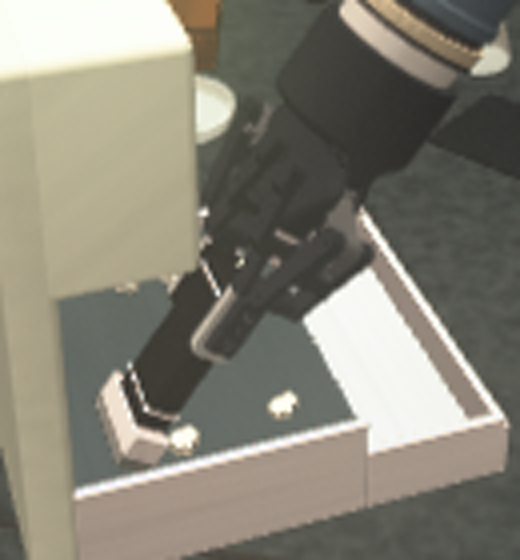

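>>> move_arm(
  plan=[
    {"offset":[-0.4,-0.22,0],"turn":[0,0,0],"grip":0},
    {"offset":[-1,-0.56,0],"turn":[0,0,0],"grip":0},
    {"offset":[-1.6,-0.9,0],"turn":[0,0,0],"grip":0},
    {"offset":[-2.2,-1.24,0],"turn":[0,0,0],"grip":0},
    {"offset":[-2.8,-1.58,0],"turn":[0,0,0],"grip":0},
    {"offset":[-3.4,-1.92,0],"turn":[0,0,0],"grip":0},
    {"offset":[-4,-2.26,0],"turn":[0,0,0],"grip":0},
    {"offset":[-4.6,-2.6,0],"turn":[0,0,0],"grip":0},
    {"offset":[-5.2,-2.93,0],"turn":[0,0,0],"grip":0},
    {"offset":[-5.8,-3.27,0],"turn":[0,0,0],"grip":0},
    {"offset":[-6.4,-3.61,0],"turn":[0,0,0],"grip":0},
    {"offset":[-7,-3.95,0],"turn":[0,0,0],"grip":0},
    {"offset":[-7,-3.95,0],"turn":[0,0,0],"grip":0},
  ],
)

```text
time_s: 16.27
eef_pos: [527.0, 156.7, 114.6]
ee_rot: [-2.76, -0.722, -0.885]
force: [0.4, 0.1, -0.5]
grip_width: 34.8
```

```bash
python3 - <<'E'
from plan import *
state();C,im=shot('side','pics/s10.png');state()
crop(im,170,300,180,320,4,'pics/s10c.png')
C,im=shot('wrist','pics/w10.png')
E
```

```text
t 16.275 edge x,y,z [31.927 69.533  1.817] lean 0.6205860902630327 roll -0.0006177589402098098 edge yaw -0.0011722618855427068 slope -0.0002201671789598958 F [ 0.426  0.12  -0.541] q [-0.105  0.592  2.171  1.965  0.373 -0.943] w 34.81016501761118
t 16.325 edge x,y,z [32.033 69.477  1.722] lean 0.6203374321435609 roll -0.0007577328218546911 edge yaw -0.000996165876106936 slope 4.6053338474461025e-05 F [-0.751  0.596 -1.295] q [-0.104  0.592  2.17   1.964  0.372 -0.942] w 34.945277411914844
```

View pics/s10c.png

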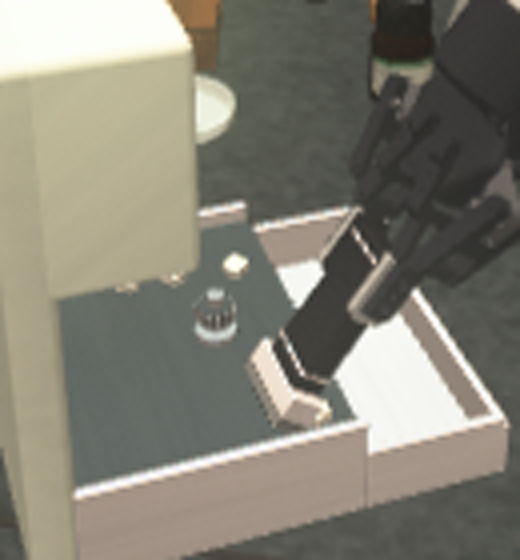

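View pics/w10.png

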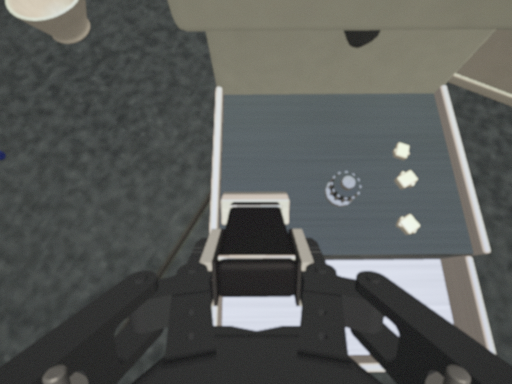

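>>> move_arm(
  plan=[
    {"offset":[-0.5,-0.28,0],"turn":[0,0,0],"grip":0},
    {"offset":[-1,-0.56,0],"turn":[0,0,0],"grip":0},
    {"offset":[-1.5,-0.85,0],"turn":[0,0,0],"grip":0},
    {"offset":[-2,-1.13,0],"turn":[0,0,0],"grip":0},
    {"offset":[-2.5,-1.41,0],"turn":[0,0,0],"grip":0},
    {"offset":[-3,-1.7,0],"turn":[0,0,0],"grip":0},
    {"offset":[-3.5,-1.98,0],"turn":[0,0,0],"grip":0},
    {"offset":[-4.2,-2.36,0],"turn":[0,0,0],"grip":0},
    {"offset":[-4.2,-2.36,0],"turn":[0,0,0],"grip":0},
    {"offset":[-4.2,-2.36,2],"turn":[0,0,0],"grip":0},
    {"offset":[-4.2,-2.36,4],"turn":[0,0,0],"grip":0},
    {"offset":[-4.2,-2.36,4],"turn":[0,0,0],"grip":0},
  ],
)

```text
time_s: 17.88
eef_pos: [486.1, 133.4, 155.9]
ee_rot: [-2.758, -0.726, -0.89]
force: [1.2, -0.1, -2.0]
grip_width: 35.0
```

```bash
python3 - <<'E'
from plan import *
state();C,im=shot('side','pics/s11.png');state()
crop(im,170,300,180,320,4,'pics/s11c.png')
C,im=shot('wrist','pics/w11.png');state()
for a in [(-16,-53,40,.62),(60,-53,25,.62),(112,-53,20,.62)]: print(rel(cur(),want(*a)))
E
```

```text
t 17.875 edge x,y,z [-14.937  69.177  43.224] lean 0.6237793553078156 roll -0.0023395110132518136 edge yaw 0.00047469855520549043 slope 0.002681112706266753 F [ 1.181 -0.126 -2.049] q [-0.19   0.462  2.255  1.761  0.393 -0.809] w 34.99803369729026
t 17.925 edge x,y,z [-15.349  69.405  42.388] lean 0.6224202553845624 roll -0.0015671594602434773 edge yaw -2.4590385479105403e-05 slope 0.001549513581405676 F [ 0.116 -0.486 -1.098] q [-0.19   0.464  2.255  1.762  0.393 -0.81 ] w 34.89179596842254
t 17.975 edge x,y,z [-15.734  69.63   41.725] lean 0.6211793743733474 roll -0.0007336725703788705 edge yaw -0.0005133199750922912 slope 0.00036629412637728676 F [ 0.027 -0.225 -1.485] q [-0.19   0.465  2.255  1.762  0.393 -0.81 ] w 35.206831624387114
([6.01, -10.7, -0.17], [-0.0003, 0.0012, 0.0005])
([12.63, -6.96, -1.67], [-0.0003, 0.0012, 0.0005])
([17.16, -4.41, -2.17], [-0.0003, 0.0012, 0.0005])
```

View pics/s11c.png

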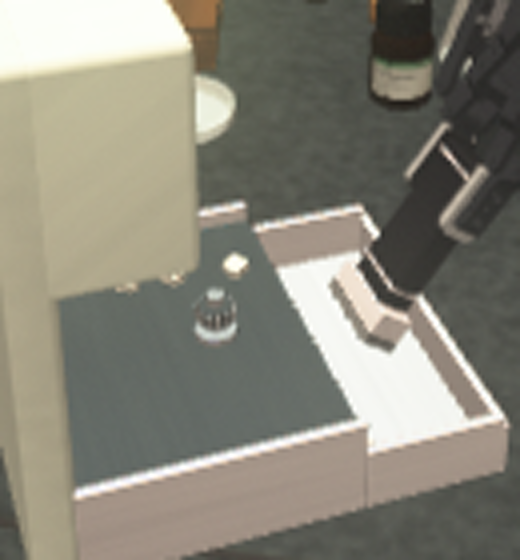

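View pics/w11.png

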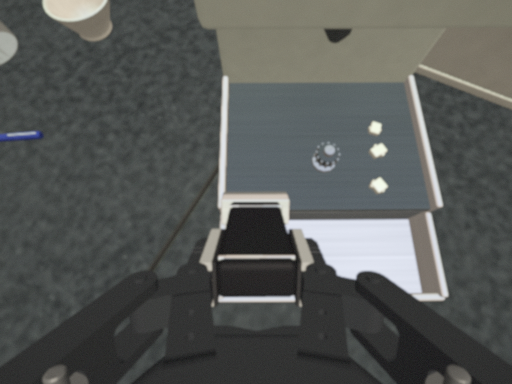

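>>> move_arm(
  plan=[
    {"offset":[1.5,-2.7,0],"turn":[0,0,0],"grip":0},
    {"offset":[3,-5.35,0],"turn":[0,0,0],"grip":0},
    {"offset":[4.5,-8,0],"turn":[0,0,0],"grip":0},
    {"offset":[6,-10.7,0],"turn":[0,0,0],"grip":0},
    {"offset":[8.2,-9.5,-0.5],"turn":[0,0,0],"grip":0},
    {"offset":[10.4,-8.2,-1],"turn":[0,0,0],"grip":0},
    {"offset":[12.63,-6.96,-1.67],"turn":[0,0,0],"grip":0},
    {"offset":[14.5,-5.9,-2.1],"turn":[0,0,0],"grip":0},
    {"offset":[16,-5.05,-2.17],"turn":[0,0,0],"grip":0},
    {"offset":[17.16,-4.41,-2.17],"turn":[0,0,0],"grip":0},
    {"offset":[17.16,-4.41,-2.17],"turn":[0,0,0],"grip":0},
    {"offset":[17.16,-4.41,-2.17],"turn":[0,0,0],"grip":0},
  ],
)

```text
time_s: 19.48
eef_pos: [655.8, 89.4, 131.6]
ee_rot: [-2.759, -0.723, -0.882]
force: [-0.9, -0.3, -1.6]
grip_width: 34.7
```

```bash
python3 - <<'E'
from plan import *
state();C,im=shot('side','pics/s12.png');state()
crop(im,150,300,150,320,3.5,'pics/s12c.png')
C,im=shot('wrist','pics/w12.png');state()
C,im=shot('top','pics/t12.png');crop(im,130,270,105,250,4,'pics/t12c.png')
print(rel(cur(),want(112,-53,1.7,.62)))
E
```

```text
t 19.475 edge x,y,z [111.049 -52.2    18.803] lean 0.6191097332115327 roll 0.0016107475914024678 edge yaw -0.00030022076098454396 slope -0.0018246729341249157 F [-0.94  -0.344 -1.6  ] q [-0.212  0.622  1.857  1.178  0.431 -0.197] w 34.677625764552296
t 19.525 edge x,y,z [111.034 -52.408  19.089] lean 0.6193612346876409 roll 0.0010876371702011958 edge yaw -0.0006764754712150624 slope -0.001569925267302541 F [ 0.454 -0.257 -0.737] q [-0.212  0.621  1.857  1.178  0.431 -0.196] w 34.98535189472524
t 19.575 edge x,y,z [111.147 -52.654  19.404] lean 0.6197281932628951 roll 0.0004989904979595792 edge yaw -0.0009396550391961636 slope -0.0011694321155951426 F [ 0.192 -0.468 -1.551] q [-0.212  0.621  1.856  1.178  0.431 -0.196] w 35.070154228733934
([0.07, 0.02, -1.8], [-0.0007, -0.0003, 0.001])
```

View pics/s12c.png

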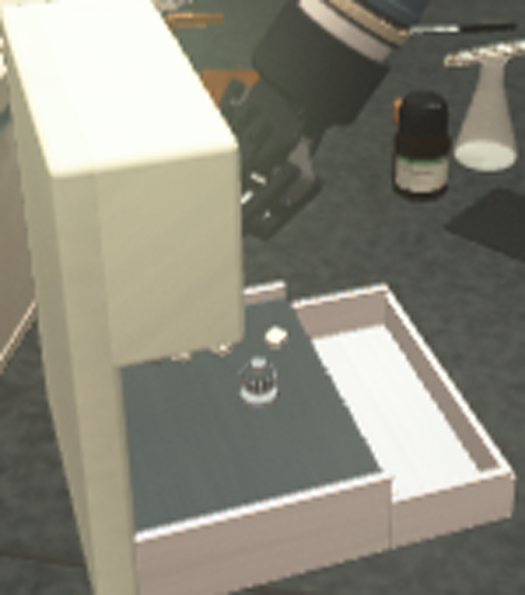

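View pics/w12.png

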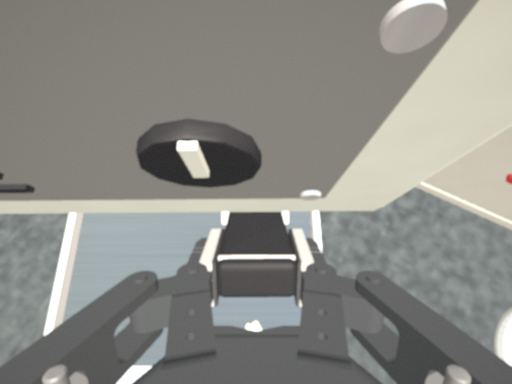

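View pics/t12c.png

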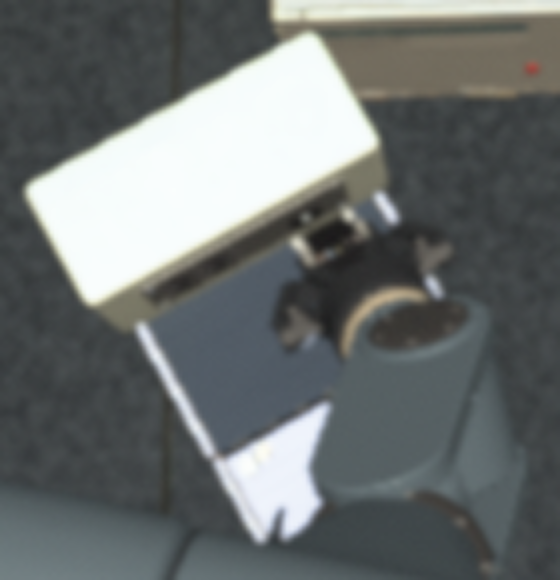

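>>> move_arm(
  plan=[
    {"offset":[0.05,0,-0.8],"turn":[0,0,0],"grip":0},
    {"offset":[0.05,0,-1.4],"turn":[0,0,0],"grip":0},
    {"offset":[0.05,0,-1.75],"turn":[0,0,0],"grip":0},
    {"offset":[0.05,0,-1.75],"turn":[0,0,0],"grip":0},
  ],
)

```text
time_s: 20.12
eef_pos: [657.2, 89.2, 115.0]
ee_rot: [-2.759, -0.723, -0.884]
force: [-0.1, -0.2, -2.1]
grip_width: 34.9
```

```bash
python3 - <<'E'
from plan import *
state();read_camera('top');state()
E
```

```text
t 20.125 edge x,y,z [112.265 -53.174   2.277] lean 0.6204469749862341 roll -0.00011665555969706319 edge yaw -0.0008443044499557675 slope -0.0004866708073837933 F [-0.122 -0.159 -2.062] q [-0.212  0.654  1.862  1.261  0.417 -0.286] w 34.85052905965264
t 20.175 edge x,y,z [112.449 -53.243   2.531] lean 0.6207983487008542 roll -0.000336566576531499 edge yaw -0.0007091012179533848 slope -0.000170522321203459 F [-0.579 -0.635 -1.206] q [-0.212  0.654  1.862  1.26   0.417 -0.286] w 34.5180215600101
```

>>> move_arm(
  plan=[
    {"offset":[-0.4,-0.22,-0.08],"turn":[0,0,0],"grip":0},
    {"offset":[-1,-0.56,-0.08],"turn":[0,0,0],"grip":0},
    {"offset":[-1.6,-0.9,-0.08],"turn":[0,0,0],"grip":0},
    {"offset":[-2.2,-1.24,-0.08],"turn":[0,0,0],"grip":0},
    {"offset":[-2.8,-1.58,-0.08],"turn":[0,0,0],"grip":0},
    {"offset":[-3.4,-1.92,-0.08],"turn":[0,0,0],"grip":0},
    {"offset":[-4,-2.26,-0.08],"turn":[0,0,0],"grip":0},
    {"offset":[-4.6,-2.6,-0.08],"turn":[0,0,0],"grip":0},
    {"offset":[-5.2,-2.93,-0.08],"turn":[0,0,0],"grip":0},
    {"offset":[-5.8,-3.27,-0.08],"turn":[0,0,0],"grip":0},
    {"offset":[-6.2,-3.5,-0.08],"turn":[0,0,0],"grip":0},
    {"offset":[-6.2,-3.5,-0.08],"turn":[0,0,0],"grip":0},
  ],
)

```text
time_s: 21.68
eef_pos: [595.2, 54.0, 114.5]
ee_rot: [-2.76, -0.723, -0.885]
force: [-0.4, -0.3, -1.2]
grip_width: 34.8
```

```bash
python3 - <<'E'
from plan import *
state();C,im=shot('side','pics/s13.png');state()
crop(im,150,300,150,320,3.5,'pics/s13c.png')
C,im=shot('wrist','pics/w13.png');state()
print(rel(cur(),want(-18,-53,1.7,.62)))
E
```

```text
t 21.675 edge x,y,z [ 40.919 -53.392   1.757] lean 0.6205635627124519 roll -0.000674865239813092 edge yaw -0.0010473635718220152 slope -7.374862477052546e-05 F [-0.416 -0.262 -1.184] q [-0.32   0.618  2.015  1.444  0.448 -0.589] w 34.8446570577611
t 21.725 edge x,y,z [ 41.061 -53.407   1.744] lean 0.6205685866127795 roll -0.000695958849936873 edge yaw -0.0008489826184059913 slope 8.913340400920622e-05 F [-0.225  0.541 -1.077] q [-0.32   0.618  2.015  1.444  0.448 -0.589] w 34.711993193351994
t 21.775 edge x,y,z [ 41.201 -53.35    1.731] lean 0.6206420587171804 roll -0.0005607839435002595 edge yaw -0.0006140399267671204 slope 0.00012181983067868773 F [-0.902  0.053 -1.381] q [-0.32   0.618  2.014  1.444  0.448 -0.589] w 34.870146006475395
([-5.17, -2.88, -0.0], [-0.0002, 0.0006, 0.0006])
```

View pics/s13c.png

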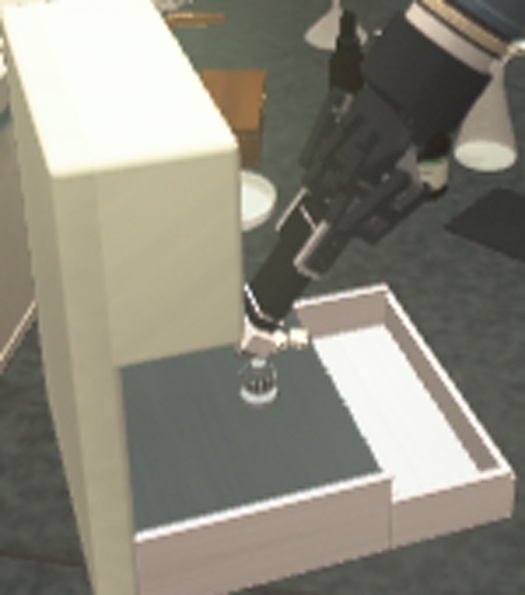

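View pics/w13.png

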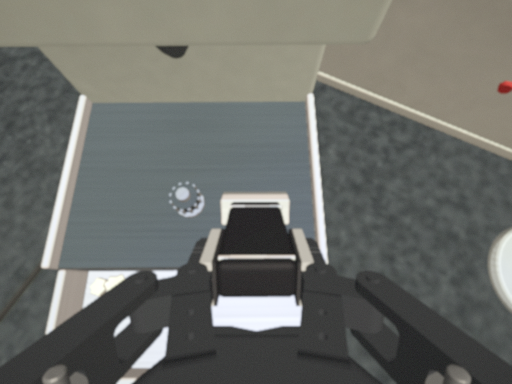

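All three chips are in a train before the scraper; continue over the edge.

>>> move_arm(
  plan=[
    {"offset":[-0.5,-0.28,0],"turn":[0,0,0],"grip":0},
    {"offset":[-1,-0.56,0],"turn":[0,0,0],"grip":0},
    {"offset":[-1.5,-0.85,0],"turn":[0,0,0],"grip":0},
    {"offset":[-2,-1.13,0],"turn":[0,0,0],"grip":0},
    {"offset":[-2.5,-1.41,0],"turn":[0,0,0],"grip":0},
    {"offset":[-3,-1.7,0],"turn":[0,0,0],"grip":0},
    {"offset":[-3.5,-1.97,0],"turn":[0,0,0],"grip":0},
    {"offset":[-4,-2.25,0],"turn":[0,0,0],"grip":0},
    {"offset":[-4.5,-2.53,0],"turn":[0,0,0],"grip":0},
    {"offset":[-5.2,-2.9,0],"turn":[0,0,0],"grip":0},
    {"offset":[-5.2,-2.9,0],"turn":[0,0,0],"grip":0},
    {"offset":[-5.2,-2.9,2],"turn":[0,0,0],"grip":0},
    {"offset":[-5.2,-2.9,5],"turn":[0,0,0],"grip":0},
    {"offset":[-5.2,-2.9,8],"turn":[0,0,0],"grip":0},
    {"offset":[-5.2,-2.9,8],"turn":[0,0,0],"grip":0},
  ],
)

```text
time_s: 23.65
eef_pos: [544.5, 25.0, 196.7]
ee_rot: [-2.759, -0.727, -0.892]
force: [-0.0, -0.1, -1.9]
grip_width: 34.8
```

```bash
python3 - <<'E'
from plan import *
state();C,im=shot('side','pics/s14.png');state()
crop(im,150,300,150,320,3.5,'pics/s14c.png')
C,im=shot('wrist','pics/w14.png');state()
E
```

```text
t 23.65 edge x,y,z [-17.222 -54.068  84.075] lean 0.6241288447452741 roll -0.004168842104721615 edge yaw 0.0003866843687845505 slope 0.004447296820747376 F [-0.006 -0.056 -1.896] q [-0.433  0.4    2.075  1.115  0.553 -0.323] w 34.79293085396007
t 23.7 edge x,y,z [-17.858 -53.337  82.689] lean 0.6224048933420935 roll -0.0021139426279322042 edge yaw 0.00017639265979429994 slope 0.0022405099395856887 F [-0.648  0.129 -0.675] q [-0.433  0.402  2.076  1.116  0.553 -0.324] w 34.60200576325663
t 23.75 edge x,y,z [-18.335 -52.76   81.674] lean 0.6210169025069868 roll -0.000296483823192712 edge yaw -0.00015016637176442667 slope 0.0001890479998074568 F [-0.369 -0.694 -2.053] q [-0.433  0.404  2.077  1.116  0.553 -0.324] w 34.69687573208507
```

View pics/s14c.png

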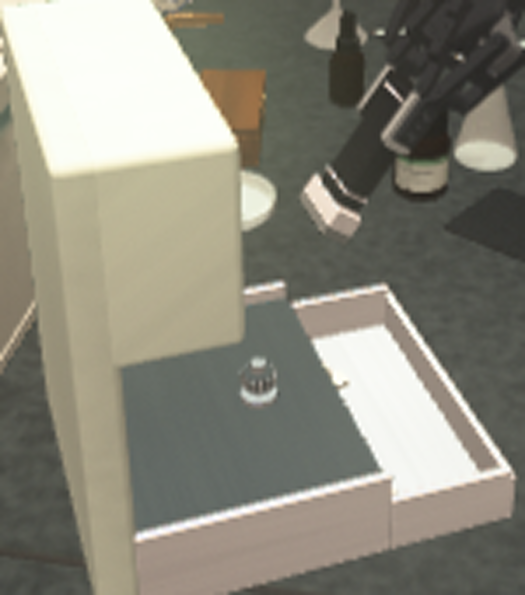

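View pics/w14.png

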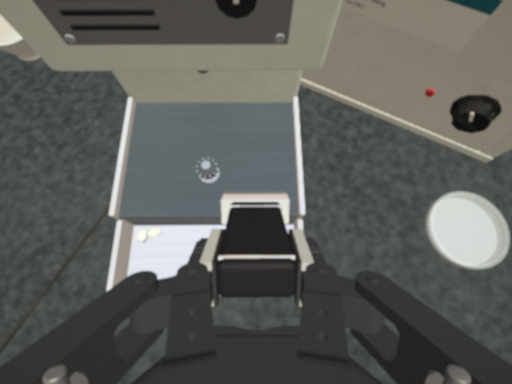

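```bash
python3 - <<'E'
from plan import *
p,r=cur()
B=np.column_stack([np.append(X,0),np.append(-Y,0),[0,0,-1]])
print(p,rel((p,r),(p,R.from_matrix(B))))
E
```

```text
[543.224  25.445 194.422] ([0.0, 0.0, 0.0], [-0.3047, 0.5411, 0.0001])
```

>>> move_arm(
  plan=[
    {"offset":[0,-0.5,0.5],"turn":[-0.08,0.142,0],"grip":0},
    {"offset":[0,-1,1],"turn":[-0.16,0.284,0],"grip":0},
    {"offset":[0,-2,1],"turn":[-0.24,0.426,0],"grip":0},
    {"offset":[0,-3,1],"turn":[-0.3047,0.5409,0],"grip":0},
    {"offset":[0,-3,1],"turn":[-0.3047,0.5409,0],"grip":0},
    {"offset":[0,-3,1],"turn":[-0.3047,0.5409,0],"grip":0},
  ],
)

```text
time_s: 24.5
eef_pos: [543.9, -3.4, 202.7]
ee_rot: [-3.035, -0.8, 0.002]
force: [-0.5, 0.4, -1.8]
grip_width: 34.4
```

```bash
python3 - <<'E'
from plan import *
state(); p,r=cur();M=r.as_matrix();print(p,M[:,2],np.degrees(np.arctan2(M[1,0],M[0,0])))
C,im=shot('top','pics/t15.png');crop(im,160,270,165,250,6,'pics/t15c.png')
E
```

```text
t 24.5 edge x,y,z [-74.483 -78.017  82.686] lean -0.00039671607419445513 roll 0.0028540582218100174 edge yaw 0.002385886564013706 slope -0.002854992731035722 F [-0.517  0.41  -1.807] q [-0.213  0.457  1.666  0.002  1.021  0.841] w 34.4085787030154
[543.938  -3.366 202.682] [-0.002  0.002 -1.   ] 29.54095905673305
```

View pics/t15c.png

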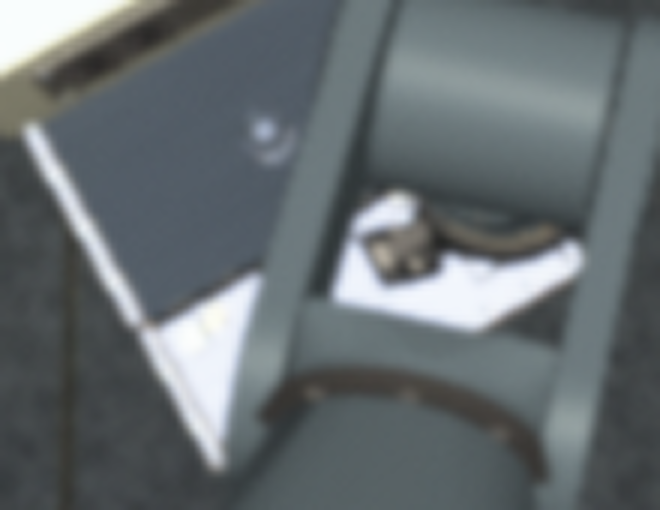

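>>> move_arm(
  plan=[
    {"offset":[-1.2,-2.8,0],"turn":[0,0,0.17],"grip":0},
    {"offset":[-2.4,-5.6,0],"turn":[0,0,0.34],"grip":0},
    {"offset":[-3.6,-8.4,0],"turn":[0,0,0.52],"grip":0},
    {"offset":[-4.8,-11.2,0],"turn":[0,0,0.7],"grip":0},
    {"offset":[-6,-14,0],"turn":[0,0,0.88],"grip":0},
    {"offset":[-7.2,-16.8,0],"turn":[0,0,1.06],"grip":0},
    {"offset":[-8.5,-19.5,0],"turn":[0,0,1.24],"grip":0},
    {"offset":[-8.84,-19.96,0],"turn":[0,0,1.42],"grip":0},
    {"offset":[-8.84,-19.96,0],"turn":[0,0,1.422],"grip":0},
    {"offset":[-8.84,-19.96,0],"turn":[0,0,1.422],"grip":0},
  ],
)

```text
time_s: 25.8
eef_pos: [454.3, -203.6, 204.1]
ee_rot: [-1.786, -2.583, -0.002]
force: [0.1, 0.8, -0.8]
grip_width: 34.9
```

```bash
python3 - <<'E'
from plan import *
def p():
    p,r=cur();M=r.as_matrix();print(p,M[:,2],np.degrees(np.arctan2(M[1,0],M[0,0])))
p();C,im=shot('top','pics/t16.png');p();crop(im,160,270,165,250,6,'pics/t16c.png')
C,im=shot('side','pics/s16.png');p();crop(im,150,350,130,320,3,'pics/s16c.png')
C,im=shot('wrist','pics/w16.png');p()
E
```

```text
[ 454.31  -203.646  204.076] [-0.     0.002 -1.   ] 110.69536737379141
[ 454.617 -203.647  204.232] [-0.     0.001 -1.   ] 110.75051733707016
[ 454.85  -203.695  204.342] [ 0.     0.001 -1.   ] 110.7911468449163
[ 455.013 -203.728  204.421] [ 0.     0.001 -1.   ] 110.82518323534768
```

View pics/t16c.png

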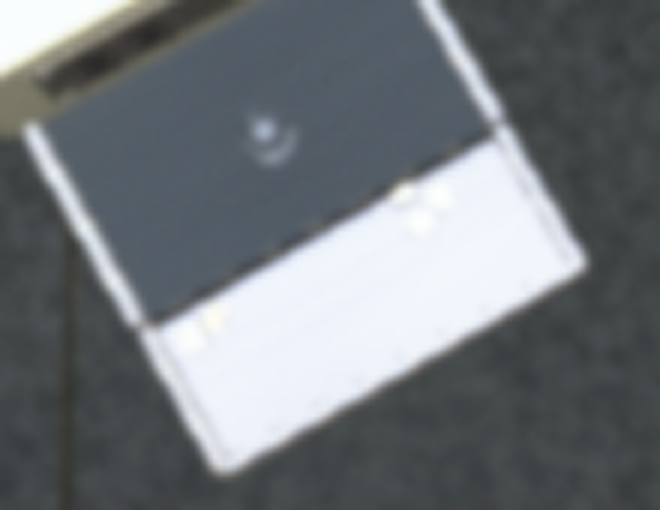

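View pics/s16c.png

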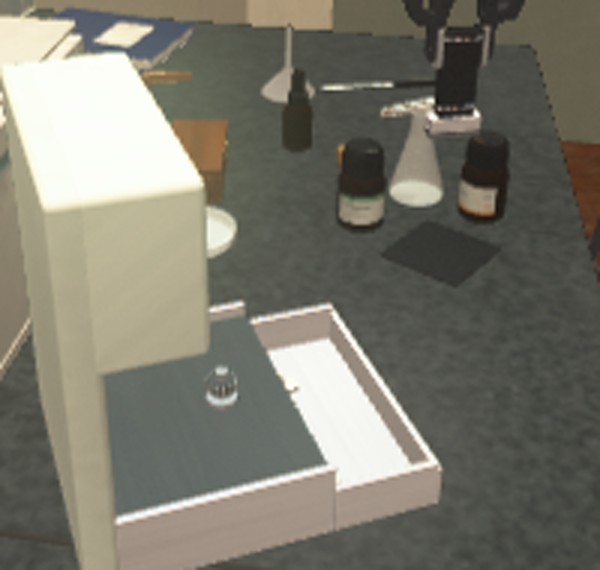

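View pics/w16.png

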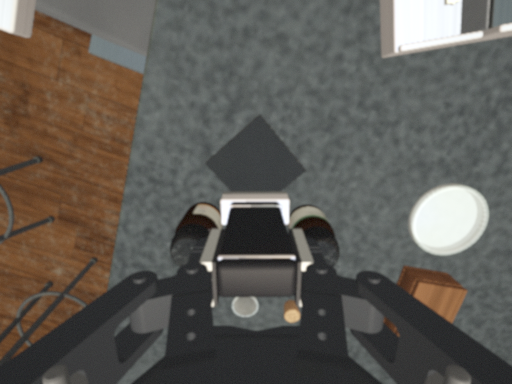

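```bash
python3 - <<'E'
from plan import *
C=cam('top')
im=cv2.imread('pics/t16.png')
for a in [(190,338),(212,316),(403,190),(440,198),(420,222)]:
    u=(160+a[0]/6-.42,165+a[1]/6-.42)
    for z in (10,50):
        p=onz(C,*u,z);d=p[:2]-m;print(a,z,d@X,d@Y)
# enhance chips on white tray
c=im[165:250,160:270].astype(float)
g=np.clip((c-190)*4,0,255).astype(np.uint8)
cv2.imwrite('pics/t16e.png',cv2.resize(g,None,fx=6,fy=6,interpolation=cv2.INTER_CUBIC))
s=cv2.imread('pics/s16.png')[225:305,215:305].astype(float)
cv2.imwrite('pics/s16e.png',cv2.resize(np.clip((s-120)*1.9,0,255).astype(np.uint8),None,fx=7,fy=7,interpolation=cv2.INTER_CUBIC))
E
```

```text
(190, 338) 10 -13.923342837495746 88.09681149003583
(190, 338) 50 -19.537211329002865 85.25631816901966
(212, 316) 10 -9.52256707497852 72.84999727184224
(212, 316) 50 -15.256494513242513 70.42545708164131
(403, 190) 10 -0.7310329389499898 -44.54611926829849
(403, 190) 50 -6.70480498318996 -43.76793910514459
(440, 198) 10 -13.86664908140435 -59.20009374504743
(440, 198) 50 -19.482064253090545 -58.02213389839622
(420, 222) 10 -19.720300889458965 -44.05927564666724
(420, 222) 50 -25.17602074634562 -43.29437721737178
```

View pics/t16e.png

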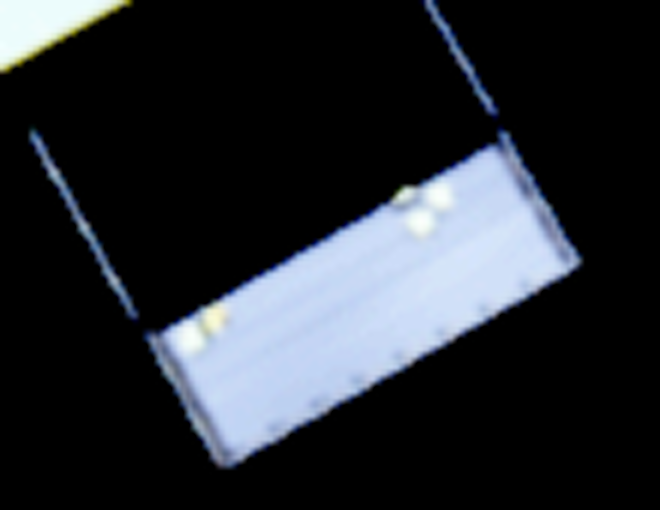

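View pics/s16e.png

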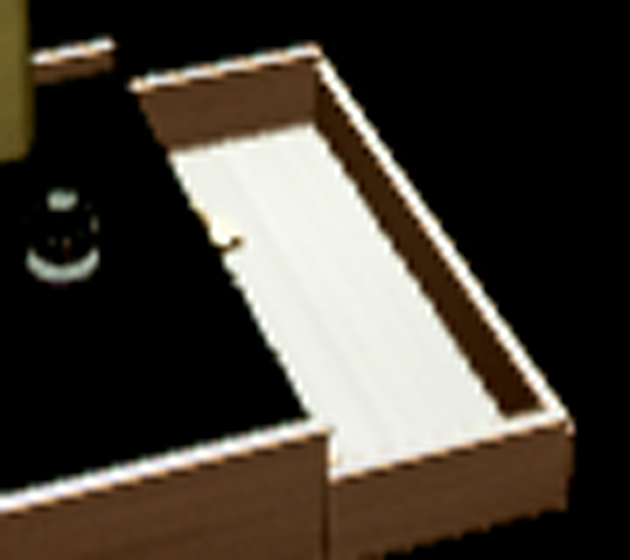

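>>> move_arm(
  plan=[
    {"offset":[0.7,2.6,0],"turn":[0,0,0.16],"grip":0},
    {"offset":[1.4,5.4,0],"turn":[0,0,0.34],"grip":0},
    {"offset":[2.1,8.2,0],"turn":[0,0,0.52],"grip":0},
    {"offset":[2.8,11,0],"turn":[0,0,0.7],"grip":0},
    {"offset":[3.5,13.8,0],"turn":[0,0,0.88],"grip":0},
    {"offset":[4.3,16.6,0],"turn":[0,0,1.06],"grip":0},
    {"offset":[5,19.4,0],"turn":[0,0,1.24],"grip":0},
    {"offset":[5.8,22.2,0],"turn":[0,0,1.42],"grip":0},
    {"offset":[6.5,25,0],"turn":[0,0,1.58],"grip":0},
    {"offset":[7.2,27.8,0],"turn":[0,0,1.7],"grip":0},
    {"offset":[7.5,29.4,-1],"turn":[0,0,1.721],"grip":0},
    {"offset":[7.5,29.4,-1],"turn":[0,0,1.721],"grip":0},
    {"offset":[7.5,29.4,-1],"turn":[0,0,1.721],"grip":0},
  ],
)

```text
time_s: 27.58
eef_pos: [529.6, 89.1, 194.2]
ee_rot: [0.797, -3.037, -0.0]
force: [0.1, -0.7, -1.2]
grip_width: 34.4
```

```bash
python3 - <<'E'
from plan import *
C,im=shot('wrist','pics/w17.png');np.save('w17.npy',C[3]);print(C[3][:3,3])
crop(im,90,360,110,230,2.9,'pics/w17c.png')
E
```

```text
[466.258  53.358 336.413]
```

View pics/w17c.png

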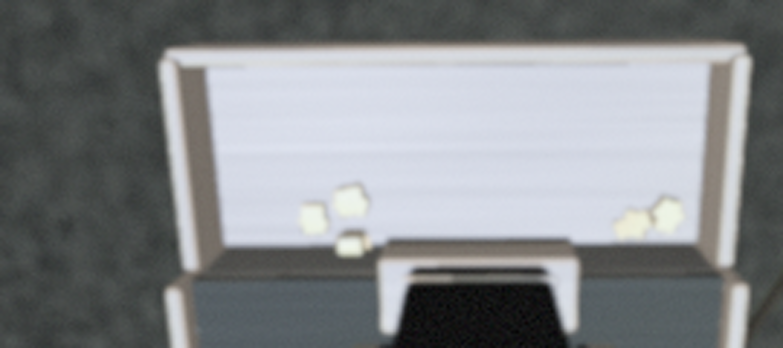

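>>> move_arm(
  plan=[
    {"offset":[-0.7,-2.6,1],"turn":[0,0,-0.16],"grip":0},
    {"offset":[-1.4,-5.4,1],"turn":[0,0,-0.34],"grip":0},
    {"offset":[-2.1,-8.2,1],"turn":[0,0,-0.52],"grip":0},
    {"offset":[-2.8,-11,1],"turn":[0,0,-0.7],"grip":0},
    {"offset":[-3.5,-13.8,1],"turn":[0,0,-0.88],"grip":0},
    {"offset":[-4.3,-16.6,1],"turn":[0,0,-1.06],"grip":0},
    {"offset":[-5,-19.4,1],"turn":[0,0,-1.24],"grip":0},
    {"offset":[-5.8,-22.2,1],"turn":[0,0,-1.42],"grip":0},
    {"offset":[-6.5,-25,1],"turn":[0,0,-1.58],"grip":0},
    {"offset":[-7.2,-27.8,1],"turn":[0,0,-1.7],"grip":0},
    {"offset":[-7.5,-29.3,0],"turn":[0,0,-1.721],"grip":0},
    {"offset":[-7.5,-29.3,-3],"turn":[0,0,-1.721],"grip":0},
    {"offset":[-7.5,-29.3,-6],"turn":[0,0,-1.721],"grip":0},
    {"offset":[-7.5,-29.3,-9],"turn":[0,0,-1.721],"grip":0},
    {"offset":[-7.5,-29.3,-10.5],"turn":[0,0,-1.721],"grip":0},
    {"offset":[-7.5,-29.3,-10.5],"turn":[0,0,-1.721],"grip":0},
    {"offset":[-7.5,-29.3,-10.5],"turn":[0,0,-1.721],"grip":0},
  ],
)

```text
time_s: 29.75
eef_pos: [455.7, -203.7, 90.3]
ee_rot: [1.782, 2.586, 0.0]
force: [0.0, -1.1, -2.2]
grip_width: 34.9
```

```bash
python3 - <<'E'
from plan import *
def p():
    s=sense();p,r=cur();M=r.as_matrix();print(p,M[:,2],np.degrees(np.arctan2(M[1,0],M[0,0])),s['force'])
p();C,im=shot('side','pics/s18.png');p();crop(im,230,330,130,230,5,'pics/s18c.png')
C,im=shot('wrist','pics/w18.png');p()
E
```

```text
[ 455.652 -203.745   90.26 ] [ 0.002 -0.001 -1.   ] 110.86466870999844 [ 0.03  -1.054 -2.19 ]
[ 455.783 -203.828   90.495] [ 0.002 -0.001 -1.   ] 110.86313758076284 [-0.371 -0.261 -1.819]
[ 455.793 -203.819   90.617] [ 0.002 -0.001 -1.   ] 110.86498713357831 [-0.375 -0.127 -0.74 ]
```

View pics/s18c.png

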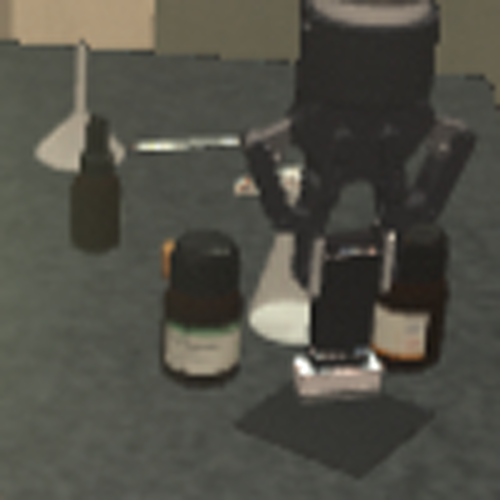

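View pics/w18.png

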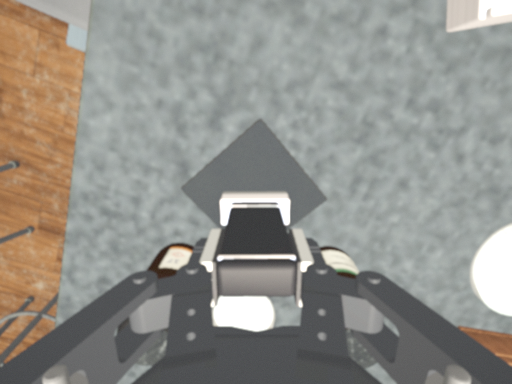

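Lower 16 mm onto the pad.

>>> move_arm(
  plan=[
    {"offset":[0,0.1,-0.7],"turn":[0,0,0],"grip":0},
    {"offset":[0,0.1,-1.2],"turn":[0,0,0],"grip":0},
    {"offset":[0,0.1,-1.55],"turn":[0,0,0],"grip":0},
    {"offset":[0,0.1,-1.65],"turn":[0,0,0],"grip":0},
    {"offset":[0,0.1,-1.65],"turn":[0,0,0],"grip":0},
  ],
)

```text
time_s: 30.48
eef_pos: [454.9, -202.3, 74.0]
ee_rot: [1.782, 2.587, 0.0]
force: [-3.2, 0.7, 8.5]
grip_width: 34.8
```

>>> move_arm(
  plan=[
    {"offset":[0,0,0],"turn":[0,0,0],"grip":0.5},
    {"offset":[0,0,0],"turn":[0,0,0],"grip":0.7},
    {"offset":[0,0,0],"turn":[0,0,0],"grip":1},
    {"offset":[0,0,0],"turn":[0,0,0],"grip":1},
    {"offset":[0,0,0],"turn":[0,0,0],"grip":1},
    {"offset":[0,0,0],"turn":[0,0,0],"grip":1},
    {"offset":[0,0,0],"turn":[0,0,0],"grip":1},
    {"offset":[0,0,0],"turn":[0,0,0],"grip":1},
  ],
)

```text
time_s: 31.48
eef_pos: [455.1, -202.3, 73.1]
ee_rot: [1.783, 2.587, 0.0]
force: [-0.2, 0.2, -0.3]
grip_width: 85.2
```

>>> move_arm(
  plan=[
    {"offset":[0,0,2],"turn":[0,0,0],"grip":1},
    {"offset":[0,0,5],"turn":[0,0,0],"grip":1},
    {"offset":[0,0,9],"turn":[0,0,0],"grip":1},
    {"offset":[0,0,14],"turn":[0,0,0],"grip":1},
    {"offset":[1.5,-4,18],"turn":[0,0,0],"grip":1},
    {"offset":[1.5,-4,18],"turn":[0,0,0],"grip":1},
    {"offset":[1.5,-4,18],"turn":[0,0,0],"grip":1},
  ],
)

```text
time_s: 32.35
eef_pos: [469.1, -241.5, 252.4]
ee_rot: [-1.782, -2.585, -0.001]
force: [-0.7, 0.0, -0.9]
grip_width: 85.3
```

```bash
python3 - <<'E'
from plan import *
C,im=shot('wrist','pics/w19.png');print(sense()['time_s']);np.save('w19.npy',C[3])
crop(im,170,335,75,225,4,'pics/w19c.png')
C,im=shot('top','pics/t19.png');crop(im,130,270,105,250,4,'pics/t19c.png')
C,im=shot('side','pics/s19.png');crop(im,145,345,130,320,3,'pics/s19c.png')
E
```

```text
32.4
```

View pics/w19c.png

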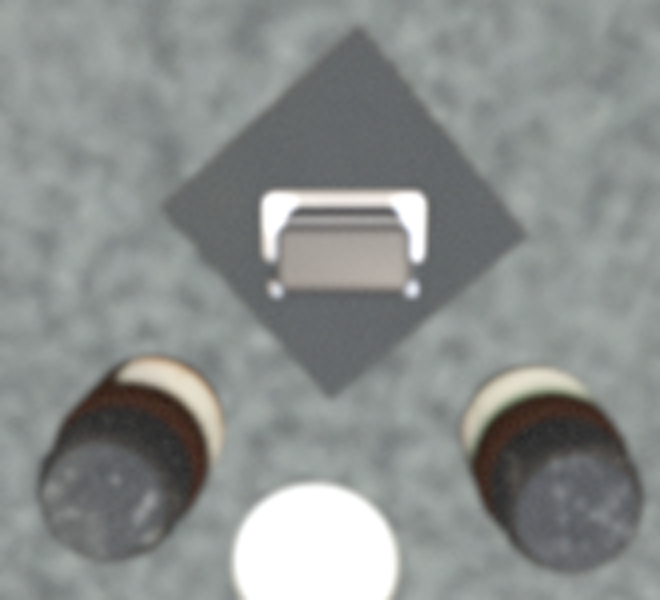

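View pics/t19c.png

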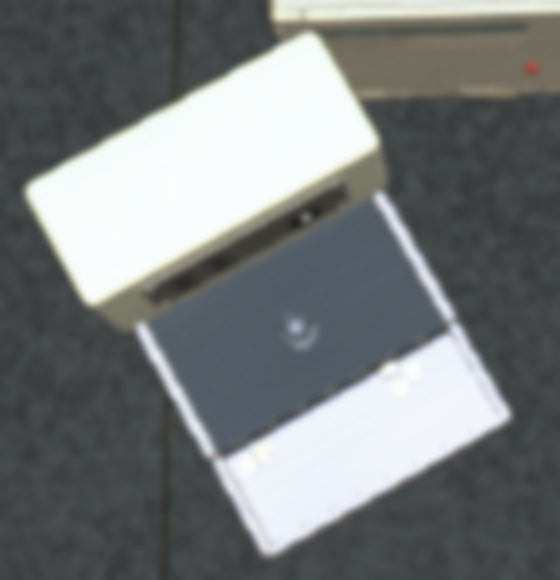

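View pics/s19c.png

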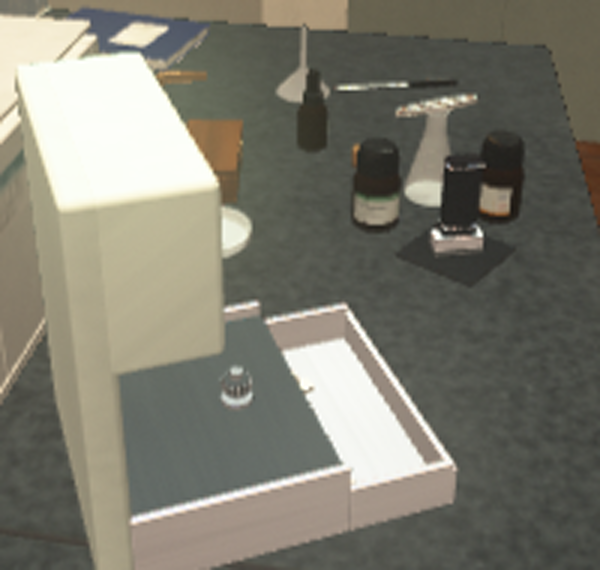

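The scraper stands upright at the pad's middle, the bottles and flask haven't moved, the plate is clear and five chips are in the tray.

```bash
python3 - <<'E'
from plan import *
C=list(cam('wrist'));C[3]=np.load('w19.npy')
def T(a):return (170+a[0]/4-.375,75+a[1]/4-.375)
print('pad',np.mean([onz(C,*T(a),4) for a in [(358,26),(526,235),(332,398),(162,206)]],0))
print('handle',np.mean([onz(C,*T(a),109) for a in [(280,228),(408,228),(410,292),(278,292)]],0))
print(hand_in())
E
```

```text
pad [ 454.61  -202.228    4.   ]
handle [ 455.098 -203.229  109.   ]
the job is handed in; nothing more can be done
None
```

I scraped all five chips into the catch tray in two leaning passes, then stood the scraper back on its pad and let go. The job was handed in at about 32.5 s of the 64 s allowed; `hand_in()` reports no verdict.

**Scraping:** I leaned the scraper about 0.62 rad towards the front, with its edge about 1.5 to 2 mm above the plate. The first pass was left of the clamp (2 chips), the second right of it (3 chips). The first attempt to lean ran into the last joint's limit, so I turned the gripper half a turn in the air and leaned again.

**Last checks:**
- **Plate and tray:** the plate is clear and all five chips show in the tray. One chip stands on edge against the plate's front wall, on the tray floor, below plate level.
- **Scraper:** the handle's centre measured about 1 mm from the pad's centre, and it looks upright.
- **Bottles and flask:** they appear where they stood. I judged this by eye against the earlier pictures rather than measuring it again.
- **Robot:** the gripper is open and clear above everything. I saw no sign of a bump, and the wrist force stayed within about 9 N in every reading, highest when setting the scraper on its pad.

No final check failed or disagreed.

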